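# Clear the empties out of the pill tier

## Robot

A 6-joint arm with a two-finger parallel gripper is mounted at the origin on the work surface. World frame = base frame: x ahead of the robot, y to its left, z up, the work surface at z = 0. Lengths are in m, angles in degrees, forces in N, time in s.
With the tool pointing down it reaches from about 0.4 to 0.825 m from the base axis. Payload 7 kg.
Tool frame: the origin (TCP) lies at the very end of the fingers, on their centre line; the grasp point (between the pads) lies 19 mm behind it (grasp_offset is the x of the grasp point in the tool frame, in m); x points along the fingers, y is the direction in which the jaws open and shut, and the axes are right-handed (so a half turn about x gives the same grasp; the last joint's range is limited). The gripper opens to 88 mm and grips with 3 to 60 N. Pads are 19 mm wide; open, the fingers measure 130 mm over their backs; the gripper's body (78 mm by 193 mm) begins 47 mm behind the grasp point.
Start: joints at [-52.248, 20.546, 0.682, 0, -70.136, -16.507], TCP at [0.245, -0.629, 0.227] pointing down, gripper open.
Joint ranges: [-176.03, 176.03], [-82.01, 121.73], [-58.28, 71.71], [-173.87, 95.51], [-174.79, -0.11], [-173.66, 173.66]. Speed limits (degrees/s): [136.94, 136.94, 172.46, 180, 180, 180].

## Interface

Orientations are given as [roll, pitch, yaw] about the fixed x, y, z axes, in that order (R = Rz(yaw) Ry(pitch) Rx(roll)).
In Python, from plant import get_obs, snapshot, close_job, grasp_offset gives the robot as it stands.
- The arm moves only by the tool carry_out, never from a script. Its argument "series" is a list that holds one entry, the list of rows, each a list of 6 numbers: the shift along the tool's x, y, z in mm, then the turn, a rotation vector about the tool's x, y, z in degrees. A call has 1 to 10 rows; each row is the pose to reach, as a shift and turn from the pose commanded when the call began, along the tool's axes at that moment; what a row does not reach only later rows make up. A row lasts 1/8 s, in which the tool goes at most 62.5 mm and 10.7 degrees, less where a joint would pass 70% of its speed; a pose out of reach is approached as far as the arm can. A call with a gripper value outside its range is refused whole. "hand" is the gripper's target within -1 to 1 (shut at 1, half-way at 0, fully open at -1), set as the call begins (left out, the last holds). The fingers move at their own pace and stop on an object; the grip force is fixed at half the most. Time passes only in rows, so rows that repeat a pose let the fingers close. It gives the time, the measured TCP pose, the force and the opening at its end, in the units of the state.
- get_obs(): the state, without advancing time (a new reading comes with each control period).
- snapshot(name): name is "scene" or "side" or "wrist"; returns a dict with "color" (420x560x3 uint8, red, green, blue), "fx", "fy", "cx", "cy" (pixels), "dist_coeffs" ([k1, k2, p1, p2, k3] as OpenCV has them; the pictures are not rectified), "eye" and "attitude" of the camera in the world. Camera axes: x right, y down, z forward; pixel columns grow to the right and rows downward; lengths in m; the calibration is good to about 2 mm. A picture is of the moment at which its call begins. There is no depth.
- close_job(): hands the job in, once; it reports no verdict.
The state is a dict: "clock": time; "joint_pos": joint angles; "qvel": joint speeds; "tau": joint torques, N m; "tool_pos": TCP position; "orientation": TCP orientation; "force": force on the tool from outside, world axes, zero at the start; "moment": the same for the moment, N m; "opening": finger opening in m.
Only numpy, scipy, OpenCV 4.12 (cv2) and the standard library are available. Lean on these libraries where they do the work, as an engineer would, in place of code of your own. Each camera call takes 0.05 s, during which the arm holds its last target.

## Task

Sort out the shallow pill tier: take the lid off the grey tub and lay it flat on the bare ledge, handle up, clear of the tub; then drop every empty (the lidless open tins and the flapless open cartons) into the tub, and once they are all in, put the lid back on the tub, fully home. Leave the closed pill tin standing in the tier, never lifting it out, and leave the tumbler and hairbrush where they are.

Things in the scene. Friction and masses are not known exactly. Their poses are not given: they have to be found in the camera images.
- bin: open-topped pale grey polypropylene tub, heavy-footed (does not move): outside 200 (x) x 150 (y) x 120 (z) mm, walls and floor 4 mm, so the inside is 192 x 142 mm. Origin: centre of its underside, on the ledge. Starts closed by the lid; stands on the left or the right.
- lid: loose pale grey lid of the tub, 0.22 kg: plate 208 (x) x 158 (y) x 5 mm, under it a 10 mm deep step that fits inside the tub (184 x 134 mm, 176 x 126 mm at the bottom), strap handle on top. Origin: centre of the underside of the step, z up; the plate is 10 to 15 mm above it. Fully seated it is 110 mm above the tub's origin, x and y along the tub's (either way round).
- lid_handle (a point): middle of the lid's strap handle: a straight square-edged bar 10 mm wide (lid's x), 12 mm tall, 92 mm long (lid's y), on a post at either end; this point is 55 mm above the lid's origin, 40 mm above the plate's top, with free space below the bar
- tray: shallow pale grey polypropylene tier taken off its stack, fixed on the ledge: outside 318 (x) x 226 (y) x 28 (z) mm, walls and floor 4 mm. Origin: centre of its underside. The tins and cartons stand in it. Stands on the other side from the tub.
- tin1: empty aluminium pill tin whose lid is missing: an open tray 64 (x) x 44 (y) x 20 (z) mm, walls 2 mm, 30 g. Origin: centre of its underside, z up. May be absent.
- tin2: empty aluminium pill tin whose lid is missing: an open tray 64 (x) x 44 (y) x 20 (z) mm, walls 2 mm, 30 g. Origin: centre of its underside, z up. May be absent.
- tin3: empty aluminium pill tin whose lid is missing: an open tray 64 (x) x 44 (y) x 20 (z) mm, walls 2 mm, 30 g. Origin: centre of its underside, z up. May be absent.
- carton1: empty cardboard plaster carton with its flaps torn off, open at the top: 50 (x) x 40 (y) x 45 (z) mm, walls 2 mm, 20 g. Origin: centre of its underside, z up. May be absent.
- carton2: empty cardboard plaster carton with its flaps torn off, open at the top: 50 (x) x 40 (y) x 45 (z) mm, walls 2 mm, 20 g. Origin: centre of its underside, z up. May be absent.
- full_tin: closed pill tin with its lid on, still in use: 67 (x) x 47 (y) x 27 (z) mm, flat top with a low raised oblong panel (3 mm), no opening, 80 g. Origin: centre of its underside. Stands in the tray among the empties; always present.
- tumbler: glass tumbler standing on the ledge, 72 mm across, 90 mm tall. Origin: centre of its underside. Bystander.
- hairbrush: pink plastic hairbrush lying bristles down on the ledge at the far side, 205 mm long (x), 60 mm wide, 28 mm tall. Origin: on the ledge under its middle. Bystander.

How it is judged (in metres and radians):
On the way, in this order (a step that is already met when the one before it is completed fails the run):
1. the lid lies flat on the ledge, handle up, clear of the tub, let go (height (world z) of lid below 0.012 m and angle between lid's own z axis and vertical below 0.12 rad and horizontal distance between lid and bin above 0.15 m and linear speed of lid below 0.02 m/s and contact force between the fingers and lid below 0.1 N), for 0.2 s.
2. every empty that is present lies in the open tub (x of tin1 in the frame of bin between -0.1 and 0.1 m and y of tin1 in the frame of bin between -0.075 and 0.075 m and z of tin1 in the frame of bin between -0.005 and 0.115 m and x of tin2 in the frame of bin between -0.1 and 0.1 m and y of tin2 in the frame of bin between -0.075 and 0.075 m and z of tin2 in the frame of bin between -0.005 and 0.115 m and x of tin3 in the frame of bin between -0.1 and 0.1 m and y of tin3 in the frame of bin between -0.075 and 0.075 m and z of tin3 in the frame of bin between -0.005 and 0.115 m and x of carton1 in the frame of bin between -0.1 and 0.1 m and y of carton1 in the frame of bin between -0.075 and 0.075 m and z of carton1 in the frame of bin between -0.005 and 0.115 m and x of carton2 in the frame of bin between -0.1 and 0.1 m and y of carton2 in the frame of bin between -0.075 and 0.075 m and z of carton2 in the frame of bin between -0.005 and 0.115 m and horizontal distance between lid and bin above 0.12 m), for 0.2 s.
At the end, for the whole second after the job is handed in: every empty that is present lies inside the tub; the lid is seated on it, handle up (within 4 mm of its seated height, 8 mm of centre, level within 3 degrees) and at rest; the closed tin stands upright in the tray (x of tin1 in the frame of bin between -0.1 and 0.1 m and y of tin1 in the frame of bin between -0.075 and 0.075 m and z of tin1 in the frame of bin between -0.005 and 0.115 m and x of tin2 in the frame of bin between -0.1 and 0.1 m and y of tin2 in the frame of bin between -0.075 and 0.075 m and z of tin2 in the frame of bin between -0.005 and 0.115 m and x of tin3 in the frame of bin between -0.1 and 0.1 m and y of tin3 in the frame of bin between -0.075 and 0.075 m and z of tin3 in the frame of bin between -0.005 and 0.115 m and x of carton1 in the frame of bin between -0.1 and 0.1 m and y of carton1 in the frame of bin between -0.075 and 0.075 m and z of carton1 in the frame of bin between -0.005 and 0.115 m and x of carton2 in the frame of bin between -0.1 and 0.1 m and y of carton2 in the frame of bin between -0.075 and 0.075 m and z of carton2 in the frame of bin between -0.005 and 0.115 m and z of lid in the frame of bin between 0.106 and 0.114 m and horizontal distance between lid and bin below 0.008 m and angle between lid's own z axis and vertical below 0.05 rad and linear speed of lid below 0.02 m/s and x of full_tin in the frame of tray between -0.155 and 0.155 m and y of full_tin in the frame of tray between -0.109 and 0.109 m and z of full_tin in the frame of tray below 0.02 m and angle between full_tin's own z axis and vertical below 0.2 rad); the robot touches nothing.
It fails at once if the closed tin is lifted out of the tray (its underside more than 60 mm up) (height (world z) of full_tin above 0.06 m).
It fails at once if the tumbler is tipped or shifted by more than 40 mm (angle between tumbler's own z axis and vertical above 0.5 rad or distance of tumbler from where it was at the start of the episode above 0.04 m).
It fails at once if the hairbrush is shifted by more than 40 mm (distance of hairbrush from where it was at the start of the episode above 0.04 m).
Of tin1, tin2, tin3, carton1, carton2 only 3 to 5 are there at a start; the rules pass over those that are not, and their reading is None.
At some moment in a run one of tin1, tin2, tin3, carton1, carton2 may be knocked a few centimetres aside while the robot is not near it.
Once in a run the grip may slacken for a moment while it holds something.
It also fails if it takes over 210 s, if anything falls off the work surface, if the arm or the gripper's body presses on something with over 40 N, if the wrist force passes 120 N, or if a joint passes its speed limit or range.

## Working session

There is one attempt and no reset: what is moved stays moved. The work goes in short steps, Python scripts to look and compute and a tool call to move; the robot and the scene stay as the last step left them, time stands still between calls to the robot, and variables do not carry over. Pictures are saved under pics/ and viewed, and the job is handed in when it is done.

Besides the shell and the picture viewer there is one more tool, called after "Request:" by a JSON object that holds its "name" and its "arguments". carry_out: Moves the arm, as the interface text tells. Its arguments: {"type":"object","properties":{"series":{"type":"array","items":{"type":"array","items":{"type":"array","items":{"type":"number"}}}},"hand":{"type":"number"}},"required":["series"]}

```bash
ls; mkdir -p pics; python3 - <<'E'
from plant import get_obs, snapshot, grasp_offset
import cv2
print(grasp_offset, get_obs())
for n in ["scene","side","wrist"]:
    s=snapshot(n); cv2.imwrite(f"pics/{n}0.png",s["color"][:,:,::-1])
    print(n,{k:v for k,v in s.items() if k!="color"})
E
```

```text
pics
-0.0188 {'clock': 0.0, 'joint_pos': array([-5.22474288e+01,  2.05903310e+01,  6.32806486e-01, -2.07861106e-02,
       -7.01359816e+01, -1.65067729e+01]), 'qvel': array([-0.03380626, -0.12226365, -0.08046361,  0.11370097, -0.01248442,
        0.1039082 ]), 'tau': array([-3.02228966e-05, -5.82711232e+01,  2.93046767e+01,  6.99704379e+00,
        6.85980282e-03, -1.22556180e-04]), 'tool_pos': array([ 0.24439143, -0.62866526,  0.22562571]), 'orientation': array([ 94.70493696,  89.9044733 , 115.94365649]), 'force': array([ 0.04113214,  0.18939144, -0.29045629]), 'moment': array([ 0.04242178,  0.009784  , -0.02307606]), 'opening': 0.08738396646440254}
scene {'fx': 478.4570246551412, 'fy': 478.4570246551412, 'cx': 275.334798032998, 'cy': 210.14377128963994, 'dist_coeffs': array([-0.09285539,  0.        ,  0.        ,  0.        ,  0.        ]), 'eye': array([ 1.01710323, -0.55021508,  0.86887482]), 'attitude': array([-1.37670999e+02,  7.33998362e-02,  3.60481016e+01])}
side {'fx': 384.62318645275207, 'fy': 384.62318645275207, 'cx': 287.2078758480065, 'cy': 218.19891581469676, 'dist_coeffs': array([-0.08319281,  0.        ,  0.        ,  0.        ,  0.        ]), 'eye': array([0.61664001, 0.59330196, 0.75891505]), 'attitude': array([-1.36178868e+02,  1.76477212e-01,  1.77383190e+02])}
wrist {'fx': 299.7268371075067, 'fy': 299.7268371075067, 'cx': 276.61209265652616, 'cy': 207.74726490716643, 'dist_coeffs': array([-0.03237355,  0.        ,  0.        ,  0.        ,  0.        ]), 'eye': array([ 0.17801723, -0.65393411,  0.38440246]), 'attitude': array([ 1.64621673e+02, -1.03806078e-01,  1.11219162e+02])}
```

View pics/scene0.png

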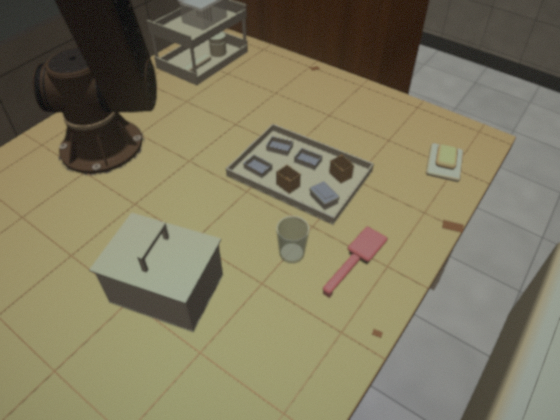

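View pics/side0.png

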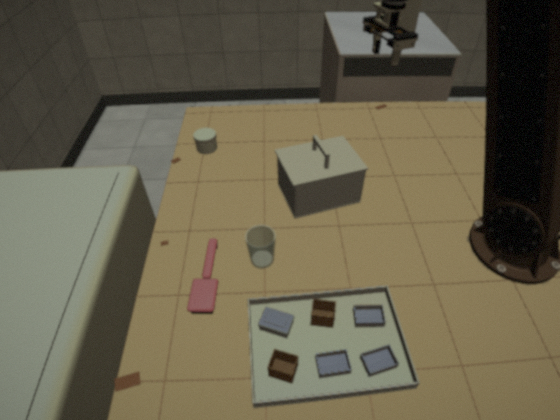

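View pics/wrist0.png

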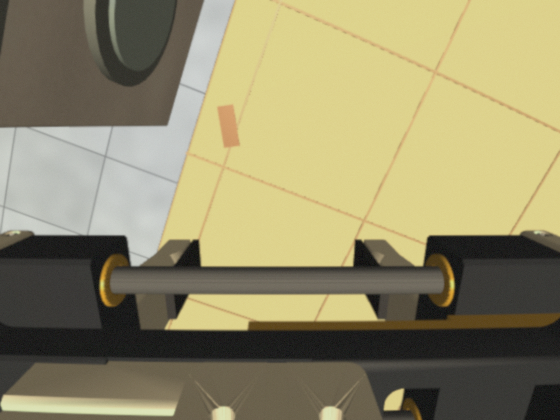

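The scene has the tub on the right (scene ~160,270) and the tray on the left. It holds 3 open tins, 2 cartons and 1 closed tin. I'll enlarge both views to measure.

```bash
cat > h.py <<'E'
import numpy as np, cv2
from scipy.spatial.transform import Rotation as Ro
from plant import get_obs, snapshot
def R(a): return Ro.from_euler('xyz',a,degrees=True).as_matrix()
def ray(s,px):
    K=np.array([[s['fx'],0,s['cx']],[0,s['fy'],s['cy']],[0,0,1]])
    u=cv2.undistortPoints(np.array([[px]],float),K,s['dist_coeffs'])[0,0]
    return R(s['attitude'])@np.array([u[0],u[1],1])
def at(s,px,z):
    d=ray(s,px); e=s['eye']; return e+d*(z-e[2])/d[2]
def proj(s,P):
    K=np.array([[s['fx'],0,s['cx']],[0,s['fy'],s['cy']],[0,0,1]])
    M=R(s['attitude']).T
    return cv2.projectPoints(np.atleast_2d(P).astype(float),cv2.Rodrigues(M)[0],-M@s['eye'],K,s['dist_coeffs'])[0][:,0]
def crop(s,name,x0,y0,x1,y1,k):
    c=s['color'][y0:y1,x0:x1,::-1]; c=cv2.resize(c,None,fx=k,fy=k,interpolation=cv2.INTER_CUBIC)
    step=10 if k>=4 else 20
    for x in range((x0//step+1)*step,x1,step): 
        cv2.putText(c,str(x),(int((x-x0)*k)-10,10),0,.35,(0,0,255),1); cv2.line(c,(int((x-x0)*k),12),(int((x-x0)*k),18),(0,0,255),1)
    for y in range((y0//step+1)*step,y1,step): 
        cv2.putText(c,str(y),(0,int((y-y0)*k)+4),0,.35,(0,0,255),1); cv2.line(c,(26,int((y-y0)*k)),(32,int((y-y0)*k)),(0,0,255),1)
    cv2.imwrite('pics/'+name+'.png',c)
E
python3 - <<'E'
from h import *
s=snapshot('side'); crop(s,'sideA',240,280,420,405,4.4); crop(s,'sideB',265,130,375,220,7)
s=snapshot('scene'); crop(s,'sceneA',220,120,380,220,5); crop(s,'sceneB',90,210,230,330,5)
E
```

```text
(no output)
```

View pics/sideA.png

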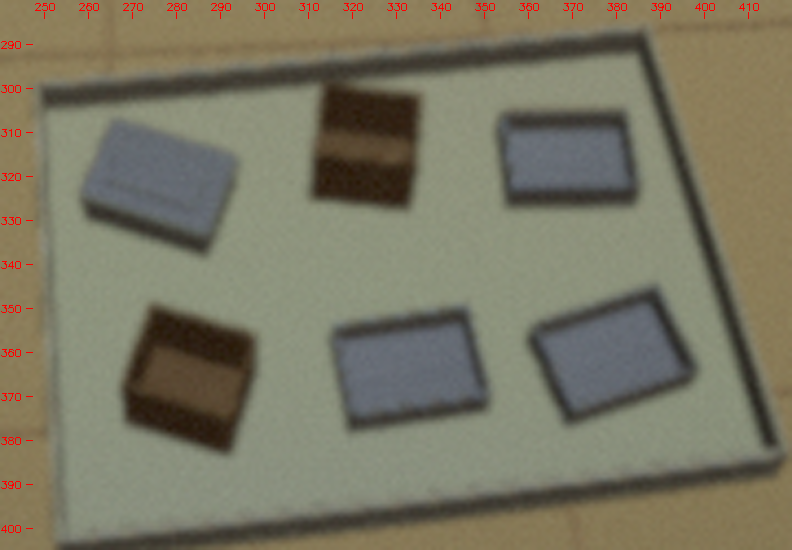

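View pics/sideB.png

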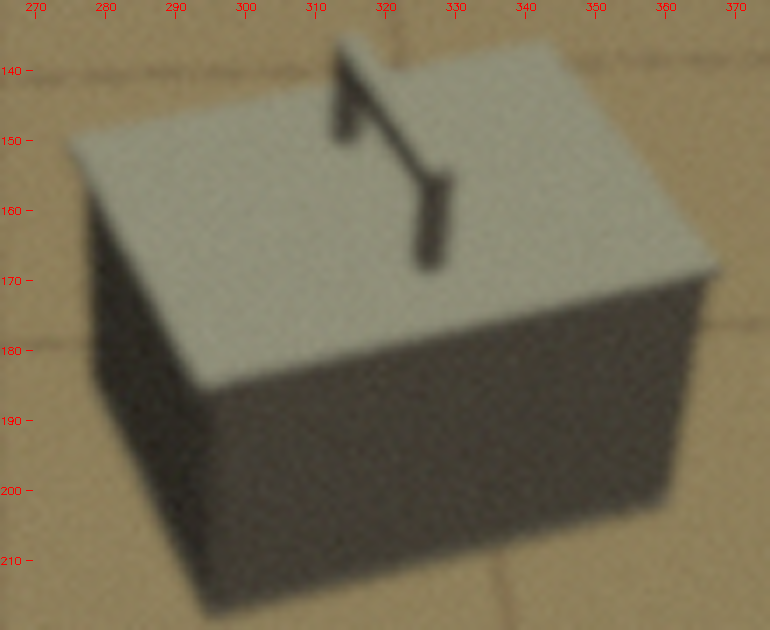

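View pics/sceneA.png

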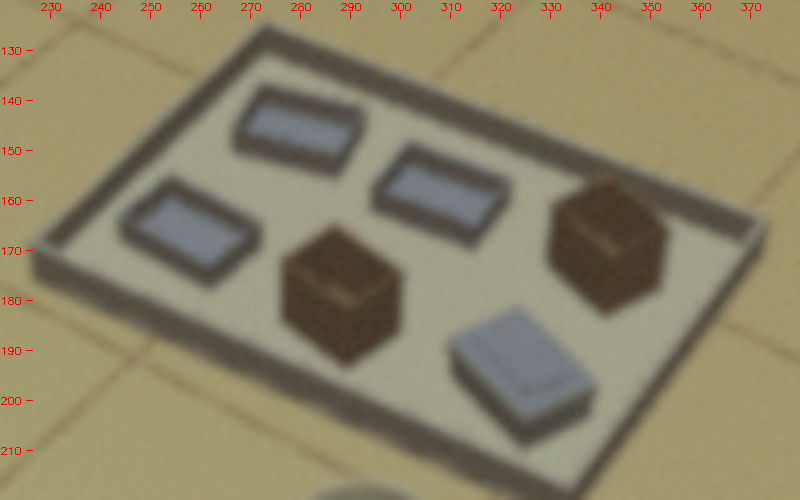

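View pics/sceneB.png

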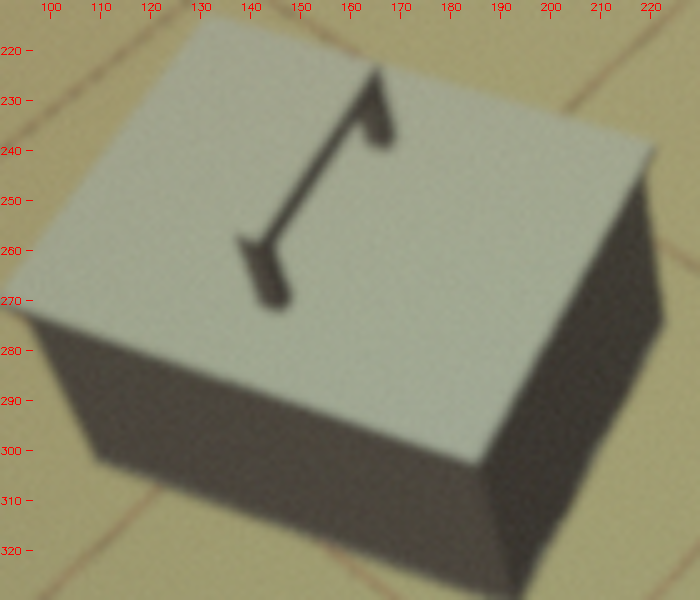

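```bash
cat > fit.py <<'E'
from h import *
from scipy.optimize import least_squares
def fit(name,sz,pts,S,x0):
    # pts: (cam,px,py,z) ; matches nearest rectangle corner at height z
    best=None
    for yaw0 in range(0,180,30):
        def res(p,full=False):
            c,s=np.cos(p[2]),np.sin(p[2]); r=[]
            for cam,u,v,z in pts:
                C=[[p[0]+c*a-s*b,p[1]+s*a+c*b,z] for a in(-sz[0]/2,sz[0]/2) for b in(-sz[1]/2,sz[1]/2)]
                d=proj(S[cam],np.array(C))-[u,v]; r+=list(d[np.argmin((d**2).sum(1))])
            return np.array(r)
        o=least_squares(res,[*x0,np.radians(yaw0)],loss='soft_l1')
        if best is None or o.cost<best.cost: best=o; rr=res(o.x)
    p=best.x; print(name,'x %.4f y %.4f yaw %.1f'%(p[0],p[1],np.degrees(p[2])%180),'rms px %.2f'%np.sqrt((rr**2).mean())); return p
E
cat > f1.py <<'E'
from fit import *
S={n:snapshot(n) for n in('scene','side')}
print([np.round(at(S['side'],p,.125),4) for p in[(275,150),(343,136),(367.5,168),(293.5,185.5)]])
print([np.round(at(S['scene'],p,.125),4) for p in[(131,213),(221,240),(185.5,303),(91,270)]])
def go(n,sz,hs,far_side,near_side,far_sc,near_sc,zt,zb):
    pts=[('side',*p,zt) for p in far_side]+[('side',*p,zb) for p in near_side]+[('scene',*p,zt) for p in far_sc]+[('scene',*p,zb) for p in near_sc]
    fit(n,sz,pts,S,at(S['side'],np.mean(far_side+near_side,0),.02)[:2])
go('lid',(.208,.158),0,[(275,150),(343,136),(367.5,168),(293.5,185.5)],[],[(131,213),(221,240),(185.5,303),(91,270)],[],.125,.125)
go('bin',(.2,.15),0,[],[(294.5,218),(360,202)],[],[(109.5,302),(193.5,331),(222.5,275)],.12,0)
go('tinA',(.064,.044),0,[(353.5,305.5),(382.5,305)],[(355.5,327),(384.5,326.5)],[(254,155.5)],[(262.5,177.5)],.024,.004)
go('tinB',(.064,.044),0,[(315.5,354.5),(346,350)],[(319.5,377.5),(351,372.5)],[(302,148),(322.5,156)],[(294.5,162.5),(315,170)],.024,.004)
go('tinC',(.064,.044),0,[(360.5,355),(389,345.5)],[(369.5,376),(397.5,366)],[(272,137),(292.5,141)],[(266.5,150.5),(288,156)],.024,.004)
go('cartA',(.05,.04),0,[(313.5,299),(335,301.5)],[(311,325.5),(333,327.5)],[(287,164.5)],[(289.5,193.5)],.049,.004)
go('cartB',(.05,.04),0,[(275,349),(298,356)],[(269,377),(292,383)],[(341.5,154.5)],[(341.5,183)],.049,.004)
go('full',(.067,.047),0,[(265.5,307.5),(294,315)],[(259,329),(287,338)],[(323.5,181)],[(325.5,209.5)],.031,.004)
E
python3 f1.py
python3 - <<'E'
from h import *
S={n:snapshot(n) for n in('scene','side')}
for p in[(249,299),(387,287),(418,384)]: print('tray',at(S['side'],p,.028))
print('cup',at(S['side'],(261,232),.09), at(S['scene'],(293,225),.09))
print('handle side',at(S['side'],(313.5,136),.170),at(S['side'],(328,155),.170))
print('brush',[np.round(at(S['scene'],p,.01)[:2],3) for p in[(327,292),(387,235),(365,260)]])
E
```

```text
[array([ 0.6126, -0.277 ,  0.125 ]), array([ 0.4146, -0.3358,  0.125 ]), array([ 0.372 , -0.1866,  0.125 ]), array([ 0.57  , -0.1264,  0.125 ])]
[array([ 0.3759, -0.1885,  0.125 ]), array([ 0.5773, -0.1317,  0.125 ]), array([ 0.6198, -0.2805,  0.125 ]), array([ 0.4231, -0.3359,  0.125 ])]
lid x 0.4960 y -0.2329 yaw 16.4 rms px 1.16
bin x 0.4935 y -0.2314 yaw 16.7 rms px 0.75
tinA x 0.4231 y 0.1820 yaw 178.5 rms px 1.03
tinB x 0.5153 y 0.2838 yaw 6.7 rms px 1.20
tinC x 0.4214 y 0.2831 yaw 17.4 rms px 1.30
cartA x 0.5242 y 0.1773 yaw 170.8 rms px 0.89
cartB x 0.6136 y 0.2897 yaw 160.9 rms px 0.96
full x 0.6248 y 0.1889 yaw 158.6 rms px 1.34
tray [0.68211604 0.13463574 0.028     ]
tray [0.3712416  0.11893957 0.028     ]
tray [0.35898465 0.33994401 0.028     ]
cup [ 0.65247067 -0.00647676  0.09      ] [0.65475665 0.01022971 0.09      ]
handle side [ 0.50823458 -0.27327734  0.17      ] [ 0.47955032 -0.1875275   0.17      ]
brush [array([ 0.781, -0.043]), array([0.812, 0.171]), array([0.806, 0.078])]
```

```bash
cat > mv.py <<'E'
import sys
from h import *
# usage: x y z jawdeg ; prints shift mm, turn deg in current tool axes
def plan(x,y,z,a):
    o=get_obs(); Rc=R(o['orientation']); out=[]
    for k in(0,180):
        t=np.radians(a+k); X=np.array([0,0,-1.]); Y=np.array([np.cos(t),np.sin(t),0]); T=np.c_[X,Y,np.cross(X,Y)]
        rv=np.degrees(Ro.from_matrix(Rc.T@T).as_rotvec()); out.append(rv)
    sh=Rc.T@(np.array([x,y,z])-o['tool_pos'])*1000
    print('clk %.2f'%o['clock'],'pos',np.round(o['tool_pos'],4),'jaw',round(np.degrees(np.arctan2(Rc[1,1],Rc[0,1])),1),'j6',round(o['joint_pos'][5],1),'j1',round(o['joint_pos'][0],1),'open',round(o['opening'],4),'F',np.round(o['force'],1))
    print('shift',np.round(sh,1),'turn',*[np.round(r,1) for r in out])
a=list(map(float,sys.argv[1:]))
for i in range(0,len(a),4): plan(*a[i:i+4])
E
python3 mv.py .494 -.231 .215 16.5
```

```text
clk 0.45 pos [ 0.2446 -0.6291  0.2265] jaw 111.2 j6 -16.5 j1 -52.2 open 0.0876 F [-0.4  1.   0.5]
shift [ 11.5 280.6 376.7] turn [94.7 -0.  -0. ] [-85.3   0.   -0. ]
```

Request:
{"name": "carry_out", "arguments": {"series": [[[1, 14, 19, -4, 0, 0], [3, 42, 57, -13, 0, 0], [4, 77, 103, -23, 0, 0], [6, 112, 150, -34, 0, 0], [8, 147, 197, -44, 0, 0], [9, 182, 244, -55, 0, 0], [10, 215, 289, -65, 0, 0], [11, 245, 330, -75, 0, 0], [11, 268, 360, -82, 0, 0], [11, 281, 377, -85.3, 0, 0]]], "hand": -1}}

```text
clock: 1.7
tool_pos: [0.4948, -0.2281, 0.2158]
orientation: [-96.6, 90.0, 10.3]
force: [0.3, -0.6, 0.6]
opening: 0.0877
```

```bash
python3 mv.py .494 -.231 .215 16.5; python3 - <<'E'
from h import *
s=snapshot('wrist');cv2.imwrite('pics/w1.png',s['color'][:,:,::-1])
E
```

```text
clk 1.70 pos [ 0.4948 -0.2281  0.2158] jaw -163.1 j6 21.1 j1 -4.1 open 0.0877 F [ 0.3 -0.6  0.6]
shift [ 0.8  1.6 -2.5] turn [-1.796e+02 -1.000e-01 -0.000e+00] [ 0.4 -0.   0. ]
```

View pics/w1.png

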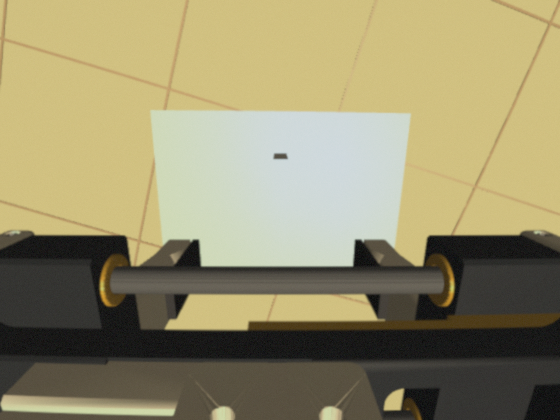

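The wrist view shows the lid square to the jaws, with the handle post at col 280 midway between the fingers. I'll descend and grip.

Request:
{"name": "carry_out", "arguments": {"series": [[[12, 1.5, -2.5, 0, 0, 0], [36, 1.5, -2.5, 0, 0, 0], [56, 1.5, -2.5, 0, 0, 0], [69, 1.5, -2.5, 0, 0, 0], [69, 1.5, -2.5, 0, 0, 0]]]}}

```text
clock: 2.38
tool_pos: [0.4923, -0.2338, 0.1454]
orientation: [66.5, 89.9, 173.0]
force: [0.3, -0.1, 0.3]
opening: 0.0877
```

Request:
{"name": "carry_out", "arguments": {"series": [[[0, 0, 0, 0, 0, 0], [0, 0, 0, 0, 0, 0], [0, 0, 0, 0, 0, 0], [0, 0, 0, 0, 0, 0], [0, 0, 0, 0, 0, 0]]], "hand": 1}}

```text
clock: 3.0
tool_pos: [0.4935, -0.2334, 0.1467]
orientation: [-108.6, 90.0, -2.1]
force: [-0.8, -0.5, -0.2]
opening: 0.0432
```

```bash
python3 mv.py .494 -.231 .20 16.5  .551 -.423 .20 16.5; python3 - <<'E'
from h import *
s=snapshot('side');crop(s,'s2',200,60,420,240,3.6)
E
```

```text
clk 3.00 pos [ 0.4935 -0.2334  0.1467] jaw -163.5 j6 21.3 j1 -4.7 open 0.0432 F [-0.8 -0.5 -0.2]
shift [-53.3  -1.2   2.1] turn [-180.   -0.   -0.] [ 0. -0.  0.]
clk 3.00 pos [ 0.4935 -0.2334  0.1467] jaw -163.5 j6 21.3 j1 -4.7 open 0.0432 F [-0.8 -0.5 -0.2]
shift [ -53.3   -1.2 -198.1] turn [-180.   -0.   -0.] [ 0. -0.  0.]
```

View pics/s2.png

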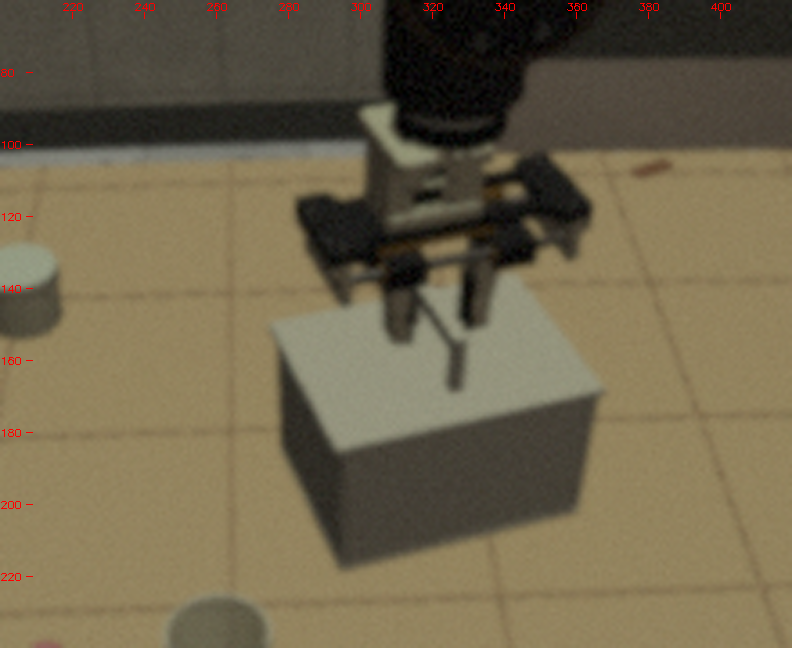

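The fingers straddle the bar and are still closing, with the opening at 43 mm. I'll keep closing, then lift.

Request:
{"name": "carry_out", "arguments": {"series": [[[0, 0, 0, 0, 0, 0], [0, 0, 0, 0, 0, 0], [0, 0, 0, 0, 0, 0], [0, 0, 0, 0, 0, 0], [0, 0, 0, 0, 0, 0], [0, 0, 0, 0, 0, 0]]]}}

```text
clock: 3.8
tool_pos: [0.4935, -0.2334, 0.1465]
orientation: [-100.6, 90.0, 5.9]
force: [0.4, 0.0, -0.2]
opening: 0.0093
```

Request:
{"name": "carry_out", "arguments": {"series": [[[-8, 0, 0, 0, 0, 0], [-22, 0, 0, 0, 0, 0], [-40, 0, 0, 0, 0, 0], [-53, 0, 0, 0, 0, 0], [-53, 0, 0, 0, 0, 0]]]}}

```text
clock: 4.42
tool_pos: [0.4941, -0.2335, 0.201]
orientation: [-114.8, 89.9, -8.2]
force: [0.4, 0.1, -3.0]
opening: 0.0096
```

```bash
python3 mv.py .551 -.423 .20 16.5  .551 -.423 .039 16.5
```

```text
clk 4.42 pos [ 0.4941 -0.2335  0.201 ] jaw -163.4 j6 21.3 j1 -4.7 open 0.0096 F [ 0.4  0.1 -3. ]
shift [   1.2   -0.6 -197.8] turn [-1.799e+02 -2.000e-01 -1.000e-01] [ 0.1 -0.1  0.1]
clk 4.42 pos [ 0.4941 -0.2335  0.201 ] jaw -163.4 j6 21.3 j1 -4.7 open 0.0096 F [ 0.4  0.1 -3. ]
shift [ 162.2   -0.2 -197.7] turn [-1.799e+02 -2.000e-01 -1.000e-01] [ 0.1 -0.1  0.1]
```

Request:
{"name": "carry_out", "arguments": {"series": [[[0, 0, -8, 0, 0, 0], [0, 0, -24, 0, 0, 0], [0, 0, -48, 0, 0, 0], [0, 0, -76, 0, 0, 0], [0, 0, -104, 0, 0, 0], [0, 0, -132, 0, 0, 0], [0, 0, -160, 0, 0, 0], [0, 0, -182, 0, 0, 0], [0, 0, -194, 0, 0, 0], [0, 0, -198, 0, 0, 0]]]}}

```text
clock: 5.68
tool_pos: [0.5495, -0.4241, 0.1985]
orientation: [48.9, 89.9, 155.3]
force: [-0.4, 0.8, -3.1]
opening: 0.0092
```

```bash
python3 mv.py .551 -.423 .045 16.5; python3 - <<'E'
from h import *
s=snapshot('scene');cv2.imwrite('pics/sc3.png',s['color'][:,:,::-1])
s=snapshot('side');crop(s,'s3',200,30,420,210,3.6)
E
```

```text
clk 5.67 pos [ 0.5495 -0.4241  0.1985] jaw -163.5 j6 38.1 j1 -21.6 open 0.0092 F [-0.4  0.8 -3.1]
shift [153.5  -1.9   0.5] turn [ 1.8e+02 -1.0e-01 -1.0e-01] [-0.   0.1 -0.1]
```

View pics/sc3.png

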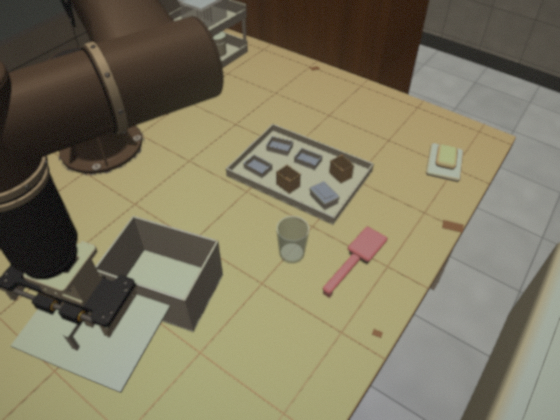

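View pics/s3.png

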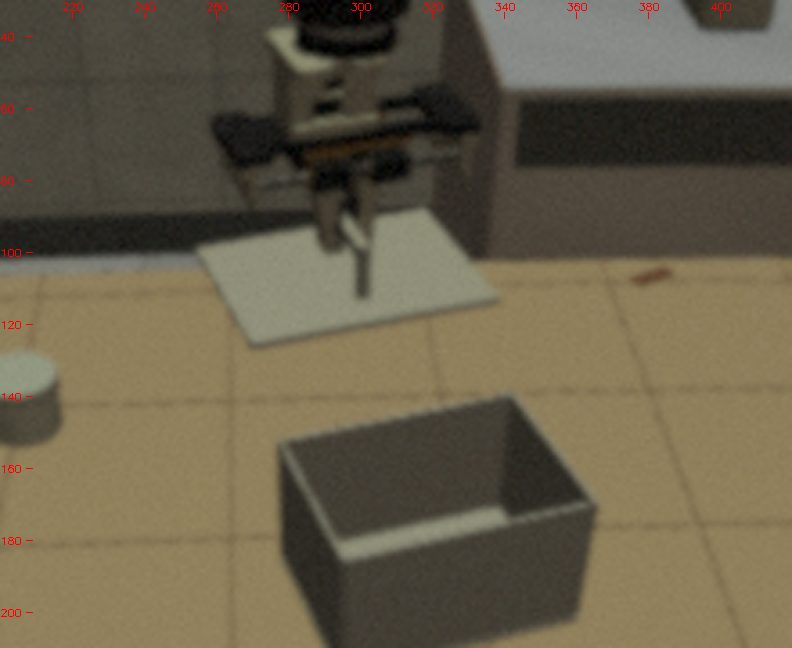

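The lid is held level and the tub is open. The ledge below the lid is bare, so I'll lower it.

Request:
{"name": "carry_out", "arguments": {"series": [[[8, -2, 0, 0, 0, 0], [28, -2, 0, 0, 0, 0], [56, -2, 0, 0, 0, 0], [86, -2, 0, 0, 0, 0], [114, -2, 0, 0, 0, 0], [136, -2, 0, 0, 0, 0], [149, -2, 0, 0, 0, 0], [156, -2, 0, 0, 0, 0], [160, -2, 0, 0, 0, 0], [160, -2, 0, 0, 0, 0]]]}}

```text
clock: 7.02
tool_pos: [0.5519, -0.4227, 0.04]
orientation: [-136.0, 90.0, -29.5]
force: [0.5, 0.9, -2.4]
opening: 0.0096
```

Request:
{"name": "carry_out", "arguments": {"series": [[[1.5, 0, 0, 0, 0, 0], [3, 0, 0, 0, 0, 0], [3, 0, 0, 0, 0, 0]]]}}

```text
clock: 7.4
tool_pos: [0.5517, -0.4227, 0.0366]
orientation: [-135.5, 90.0, -28.9]
force: [0.3, 0.6, -2.4]
opening: 0.0096
```

Request:
{"name": "carry_out", "arguments": {"series": [[[0.5, 0, 0, 0, 0, 0], [0.5, 0, 0, 0, 0, 0], [0.5, 0, 0, 0, 0, 0], [0.5, 0, 0, 0, 0, 0], [0.5, 0, 0, 0, 0, 0], [0.5, 0, 0, 0, 0, 0]]], "hand": -0.3}}

```text
clock: 8.15
tool_pos: [0.5517, -0.4227, 0.0361]
orientation: [-174.8, 90.0, -68.2]
force: [0.9, -0.3, -0.1]
opening: 0.0565
```

```bash
python3 mv.py .551 -.423 .2 16.5; python3 - <<'E'
from h import *
s=snapshot('side');crop(s,'s4',200,30,420,210,3.6)
E
```

```text
clk 8.15 pos [ 0.5517 -0.4227  0.0361] jaw -163.5 j6 38.0 j1 -21.4 open 0.0565 F [ 0.9 -0.3 -0.1]
shift [-1.639e+02  8.000e-01 -1.000e-01] turn [-180.   -0.   -0.] [ 0. -0.  0.]
```

View pics/s4.png

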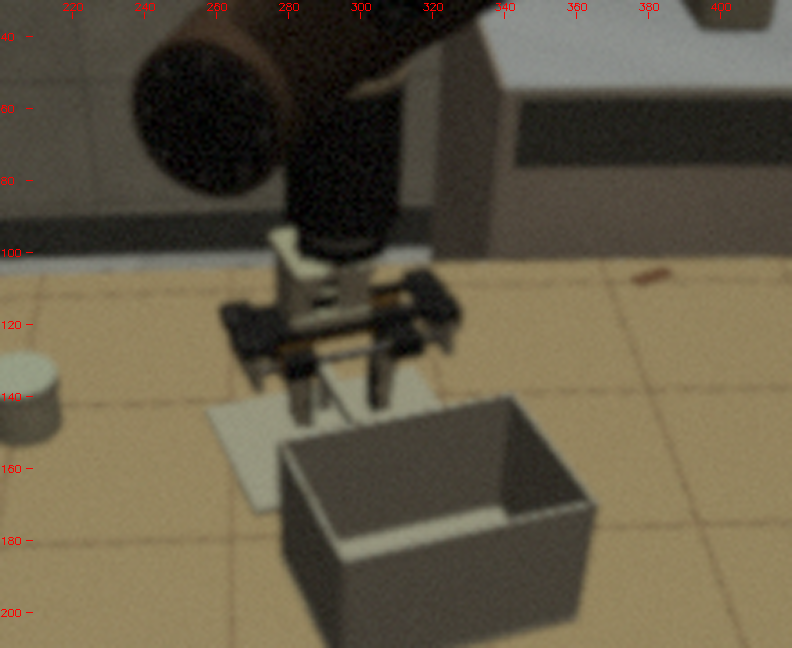

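The lid lies flat on the ledge and is released. I'll rise, then re-check the tray before the first grasp.

Request:
{"name": "carry_out", "arguments": {"series": [[[-8, 0, 0, 0, 0, 0], [-30, 0, 0, 0, 0, 0], [-65, 0, 0, 0, 0, 0], [-105, 0, 0, 0, 0, 0], [-140, 0, 0, 0, 0, 0], [-160, 0, 0, 0, 0, 0], [-164, 0, 0, 0, 0, 0]]]}}

```text
clock: 9.07
tool_pos: [0.5524, -0.423, 0.2025]
orientation: [-132.3, 89.8, -25.8]
force: [-0.2, -0.3, -0.4]
opening: 0.0568
```

```bash
python3 mv.py .515 .284 .2 96.7 .423 .185 .2 88.5; python3 - <<'E'
from h import *
s=snapshot('side');crop(s,'s5',240,280,420,405,4.4); crop(s,'s5b',200,90,420,230,3.6)
E
```

```text
clk 9.07 pos [ 0.5524 -0.423   0.2025] jaw -163.5 j6 38.0 j1 -21.4 open 0.0568 F [-0.2 -0.3 -0.4]
shift [   1.3 -165.6  688.4] turn [99.8  0.   0.2] [-80.2  -0.2   0. ]
clk 9.07 pos [ 0.5524 -0.423   0.2025] jaw -163.5 j6 38.0 j1 -21.4 open 0.0568 F [-0.2 -0.3 -0.4]
shift [  1.1 -49.2 619.7] turn [108.    0.    0.2] [-72.   -0.2   0. ]
```

View pics/s5.png

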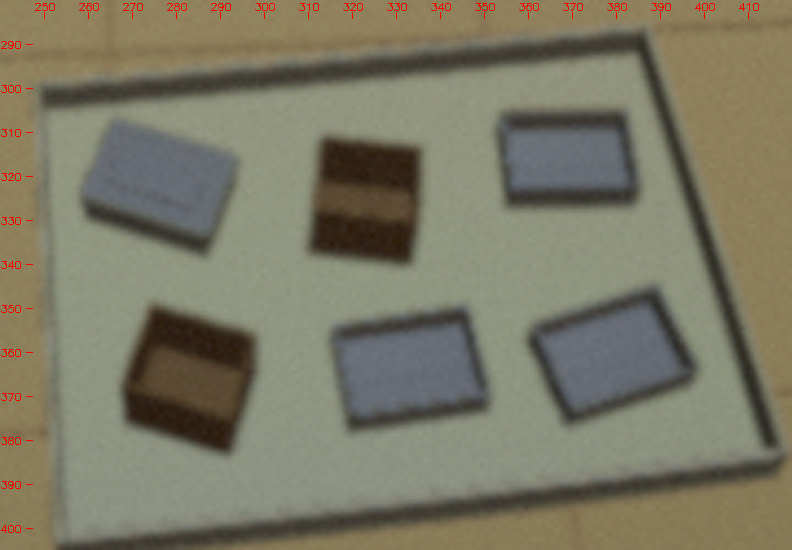

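View pics/s5b.png

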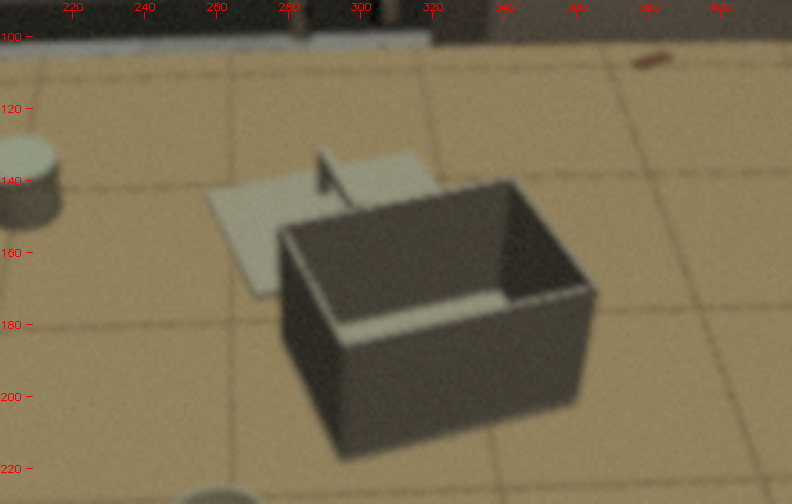

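cartA was knocked toward +y: its far top edge is now at side (313.5,311)-(335.5,314). I'll refit it and take it first.

```bash
cat > cA.py <<'E'
from fit import *
S={n:snapshot(n) for n in('scene','side')}
crop(S['scene'],'sc5',220,120,380,220,5)
sd=[(313.5,311.5),(335.5,314)]; nb=[(310.5,337.5),(333,340)]
p=fit('cartA',(.05,.04),[('side',*q,.049) for q in sd]+[('side',*q,.004) for q in nb],S,(.525,.2))
E
python3 cA.py; python3 mv.py .525 .205 .12 81
```

```text
cartA x 0.5260 y 0.2064 yaw 169.5 rms px 0.80
clk 9.22 pos [ 0.5513 -0.4224  0.1993] jaw -163.5 j6 38.0 j1 -21.4 open 0.0569 F [ 0.1  0.3 -0.1]
shift [  79.8 -153.4  608.8] turn [ 1.155e+02  0.000e+00 -1.000e-01] [-64.5   0.1   0. ]
```

View pics/sc5.png

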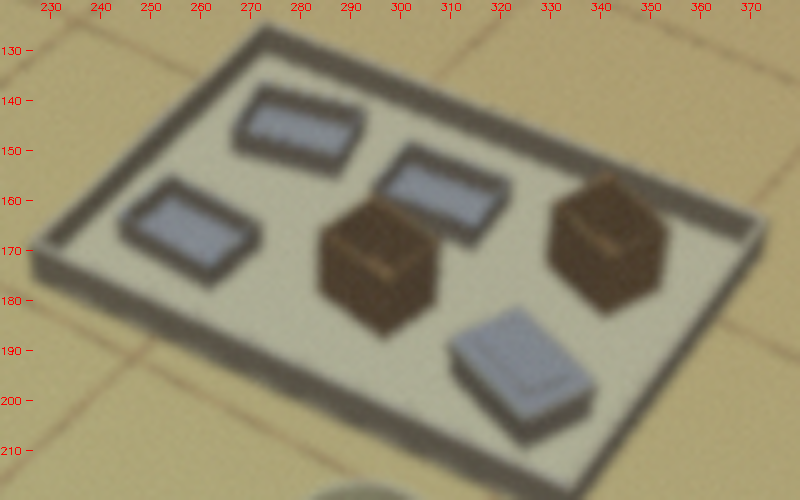

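Request:
{"name": "carry_out", "arguments": {"series": [[[0, -4, 14, -2, 0, 0], [0, -12, 50, -6, 0, 0], [0, -25, 100, -12, 0, 0], [0, -38, 150, -17, 0, 0], [0, -51, 205, -22, 0, 0], [0, -64, 260, -28, 0, 0], [0, -78, 315, -33, 0, 0], [0, -92, 370, -38, 0, 0], [0, -106, 425, -44, 0, 0], [0, -119, 475, -50, 0, 0]]]}}

```text
clock: 10.48
tool_pos: [0.5293, 0.0688, 0.1994]
orientation: [41.3, 89.9, -161.8]
force: [0.5, 1.0, 0.2]
opening: 0.0569
```

```bash
python3 mv.py .526 .206 .12 80
```

```text
clk 10.47 pos [0.5293 0.0688 0.1994] jaw -113.1 j6 38.4 j1 28.5 open 0.0569 F [0.5 1.  0.2]
shift [  79.4 -124.9   56.9] turn [ 1.669e+02 -0.000e+00 -1.000e-01] [-13.1   0.   -0. ]
```

Request:
{"name": "carry_out", "arguments": {"series": [[[2, -30, 14, -3, 0, 0], [10, -70, 32, -7, 0, 0], [35, -105, 48, -11, 0, 0], [60, -120, 55, -13, 0, 0], [80, -125, 57, -13, 0, 0], [80, -125, 57, -13, 0, 0]]]}}

```text
clock: 11.22
tool_pos: [0.5261, 0.2037, 0.1179]
orientation: [46.6, 89.7, -143.8]
force: [0.4, -0.1, 0.4]
opening: 0.057
```

```bash
cat > w.py <<'E'
import sys
from h import *
s=snapshot('wrist');cv2.imwrite('pics/%s.png'%sys.argv[1],s['color'][:,:,::-1])
E
python3 w.py w6;python3 mv.py .526 .206 .032 80
```

```text
clk 11.28 pos [0.527  0.2038 0.1193] jaw -100.4 j6 38.6 j1 41.0 open 0.0572 F [-0.3  0.3  1.3]
shift [87.3 -2.2  1.3] turn [ 1.796e+02 -2.000e-01 -1.000e-01] [-0.4  0.1 -0.1]
```

View pics/w6.png

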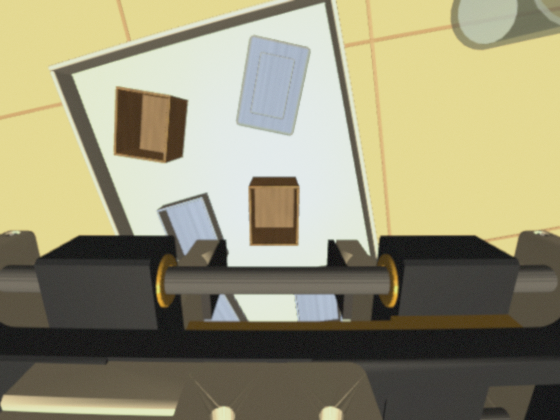

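```bash
python3 - <<'E'
from h import *
s=snapshot('wrist')
q=[at(s,p,.049)[:2] for p in[(249,187),(299,187),(298.5,245),(249,244.5)]]
print(np.round(q,4),np.mean(q,0)); print(proj(s,get_obs()['tool_pos']-[0,0,0.07]))
for n,a in(('full',[(250,36),(310,48),(292,135),(236,121)]),):
    q=[at(s,p,.031)[:2] for p in a]; print(n,np.mean(q,0))
E
```

```text
[[0.5555 0.2212]
 [0.5485 0.1829]
 [0.5007 0.1911]
 [0.5085 0.231 ]] [0.52828878 0.20657395]
[[277.32028637 217.21080446]]
full [0.6266012 0.1899962]
```

The wrist view puts the carton at (0.527, 0.2065), which agrees with the side fit. I'll descend and grip.

Request:
{"name": "carry_out", "arguments": {"series": [[[10, -2.5, 0.5, 0, 0, 0], [35, -2.5, 0.5, 0, 0, 0], [62, -2.5, 0.5, 0, 0, 0], [80, -2.5, 0.5, 0, 0, 0], [88, -2.5, 0.5, 0, 0, 0], [88, -2.5, 0.5, 0, 0, 0]]]}}

```text
clock: 12.08
tool_pos: [0.5279, 0.2063, 0.032]
orientation: [56.6, 90.0, -133.8]
force: [0.7, 0.4, 0.7]
opening: 0.0568
```

Request:
{"name": "carry_out", "arguments": {"series": [[[0, 0, 0, 0, 0, 0], [0, 0, 0, 0, 0, 0], [0, 0, 0, 0, 0, 0], [0, 0, 0, 0, 0, 0], [0, 0, 0, 0, 0, 0]]], "hand": 1}}

```text
clock: 12.7
tool_pos: [0.5283, 0.2068, 0.0328]
orientation: [-139.7, 89.9, 29.8]
force: [-1.3, -0.3, 5.8]
opening: 0.0397
```

Request:
{"name": "carry_out", "arguments": {"series": [[[-10, 0, 0, 0, 0, 0], [-35, 0, 0, 0, 0, 0], [-75, 0, 0, 0, 0, 0], [-115, 0, 0, 0, 0, 0], [-145, 0, 0, 0, 0, 0], [-155, 0, 0, 0, 0, 0], [-155, 0, 0, 0, 0, 0]]]}}

```text
clock: 13.58
tool_pos: [0.5279, 0.2065, 0.1873]
orientation: [-111.9, 89.9, 57.6]
force: [-0.3, -0.2, -0.4]
opening: 0.0395
```

```bash
python3 - <<'E'
import numpy as np
def T(x,y,a=np.radians(16.5),o=(.494,-.2315)): return o[0]+np.cos(a)*x-np.sin(a)*y, o[1]+np.sin(a)*x+np.cos(a)*y
for l in [(-.055,.032),(-.055,-.032),(.045,0)]: print(l,np.round(T(*l),4))
E
python3 w.py w7; python3 mv.py .432 -.216 .19 106.5 .432 -.216 .19 16.5
```

```text
(-0.055, 0.032) [ 0.4322 -0.2164]
(-0.055, -0.032) [ 0.4504 -0.2778]
(0.045, 0) [ 0.5371 -0.2187]
clk 13.62 pos [0.5274 0.2063 0.1863] jaw -100.5 j6 38.4 j1 41.1 open 0.0397 F [ 0.5  0.4 -0. ]
shift [ -3.5 432.6  17.1] turn [ 1.53e+02 -0.00e+00 -1.00e-01] [-27.    0.1  -0. ]
clk 13.62 pos [0.5274 0.2063 0.1863] jaw -100.5 j6 38.4 j1 41.1 open 0.0397 F [ 0.5  0.4 -0. ]
shift [ -3.5 432.6  17.1] turn [-1.17e+02  1.00e-01  0.00e+00] [63.  0. -0.]
```

View pics/w7.png

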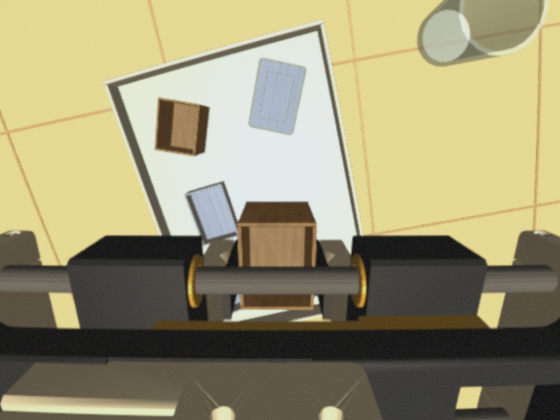

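```bash
python3 mv.py .444 -.212 .185 16.5
```

```text
clk 13.62 pos [0.5274 0.2063 0.1863] jaw -100.5 j6 38.4 j1 41.1 open 0.0397 F [ 0.5  0.4 -0. ]
shift [  1.5 426.5   6.1] turn [-1.17e+02  1.00e-01  0.00e+00] [63.  0. -0.]
```

Request:
{"name": "carry_out", "arguments": {"series": [[[0, 10, 0, 2, 0, 0], [0, 40, 1, 7, 0, 0], [0, 90, 1, 14, 0, 0], [0, 145, 2, 22, 0, 0], [0, 200, 3, 30, 0, 0], [0, 255, 4, 38, 0, 0], [0, 310, 5, 46, 0, 0], [0, 360, 6, 54, 0, 0], [1, 405, 6, 60, 0, 0], [1, 426, 6, 63, 0, 0]]]}}

```text
clock: 14.88
tool_pos: [0.4429, -0.2135, 0.1849]
orientation: [68.7, 89.9, 174.9]
force: [0.3, 0.3, 0.0]
opening: 0.0399
```

```bash
python3 mv.py .444 -.212 .078 16.5; python3 w.py w8
```

```text
clk 14.88 pos [ 0.4429 -0.2135  0.1849] jaw -163.8 j6 19.0 j1 -2.8 open 0.0399 F [0.3 0.3 0. ]
shift [106.9  -1.7   1. ] turn [ 1.797e+02 -2.000e-01 -1.000e-01] [-0.3  0.  -0.1]
```

View pics/w8.png

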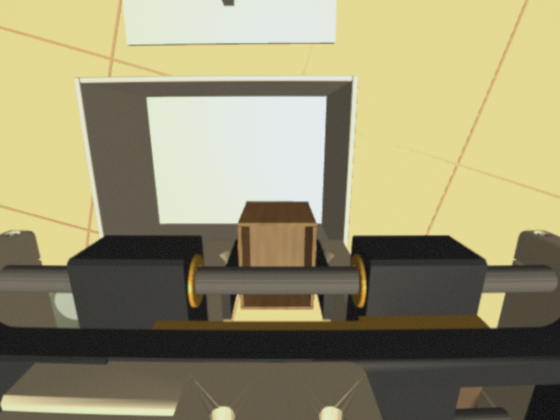

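```bash
python3 - <<'E'
from h import *
s=snapshot('wrist')
a=at(s,(79,78),.12)[:2]; b=at(s,(357,76),.12)[:2]; print(a,b,np.hypot(*(a-b)),np.degrees(np.arctan2(*(a-b)[::-1])))
m=(a+b)/2; th=np.arctan2(*(a-b)[::-1]); print('centre',m+.075*np.array([-np.sin(th),np.cos(th)]))
E
```

```text
[ 0.60492782 -0.27554203] [ 0.41785689 -0.32974818] 0.19476611555958556 16.159608513813872
centre [ 0.4905188  -0.23060835]
```

Request:
{"name": "carry_out", "arguments": {"series": [[[10, -1, 0, 0, 0, 0], [35, -1, 0, 0, 0, 0], [65, -1, 0, 0, 0, 0], [92, -1, 0, 0, 0, 0], [107, -1, 0, 0, 0, 0], [107, -1, 0, 0, 0, 0]]]}}

```text
clock: 15.72
tool_pos: [0.4445, -0.2101, 0.0773]
orientation: [66.8, 89.8, 173.4]
force: [0.1, -0.3, -0.3]
opening: 0.0397
```

Request:
{"name": "carry_out", "arguments": {"series": [[[0, 0, 0, 0, 0, 0], [0, 0, 0, 0, 0, 0], [0, 0, 0, 0, 0, 0]]], "hand": -0.3}}

```text
clock: 16.1
tool_pos: [0.4461, -0.211, 0.0797]
orientation: [-109.6, 89.9, -3.1]
force: [0.1, -0.0, 0.5]
opening: 0.0563
```

Request:
{"name": "carry_out", "arguments": {"series": [[[-10, 0, 0, 0, 0, 0], [-40, 0, 0, 0, 0, 0], [-80, 0, 0, 0, 0, 0], [-105, 0, 0, 0, 0, 0], [-110, 0, 0, 0, 0, 0]]]}}

```text
clock: 16.73
tool_pos: [0.4467, -0.2113, 0.1917]
orientation: [-113.7, 89.7, -7.1]
force: [-0.0, 0.2, -0.5]
opening: 0.0569
```

```bash
python3 mv.py .615 .290 .187 71; python3 - <<'E'
from h import *
s=snapshot('side');crop(s,'s9',240,280,420,405,4.4)
s=snapshot('scene');crop(s,'sc9',80,180,230,330,4)
E
```

```text
clk 16.73 pos [ 0.4467 -0.2113  0.1917] jaw -163.5 j6 19.0 j1 -2.5 open 0.0569 F [-0.   0.2 -0.5]
shift [   5.2 -304.1  432.6] turn [125.5   0.2   0.2] [-54.5  -0.2   0.2]
```

View pics/s9.png

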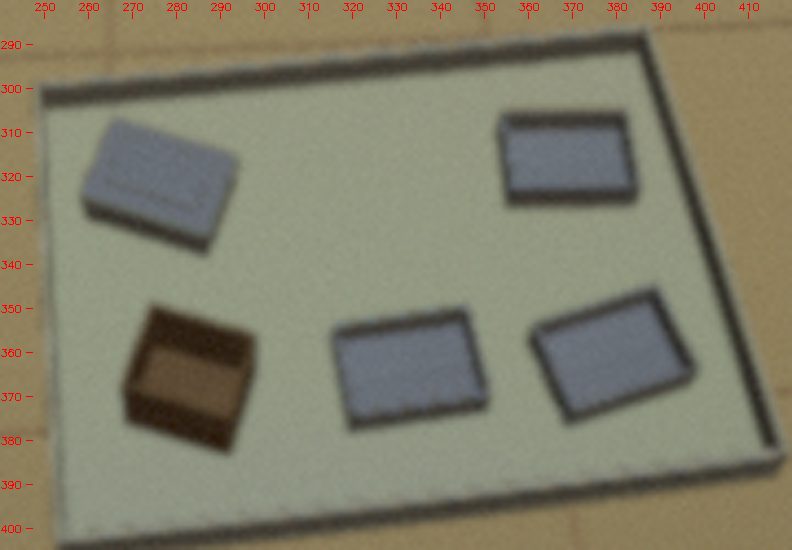

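View pics/sc9.png

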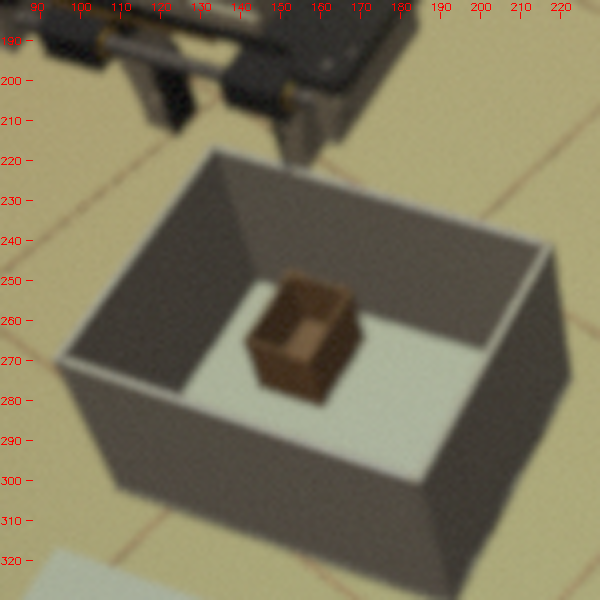

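Carton 1 stands in the tub and the others have not moved. CartB is next.

Request:
{"name": "carry_out", "arguments": {"series": [[[0, -6, 9, -1, 0, 0], [0, -25, 36, -5, 0, 0], [0, -58, 83, -11, 0, 0], [0, -92, 131, -17, 0, 0], [0, -126, 179, -23, 0, 0], [0, -160, 227, -29, 0, 0], [0, -194, 276, -35, 0, 0], [0, -228, 324, -41, 0, 0], [0, -262, 372, -47, 0, 0], [0, -290, 412, -52, 0, 0]]]}}

```text
clock: 18.08
tool_pos: [0.606, 0.2691, 0.1874]
orientation: [58.9, 89.9, -142.3]
force: [1.0, -0.7, 0.3]
opening: 0.0571
```

```bash
python3 mv.py .615 .290 .12 71
```

```text
clk 18.07 pos [0.606  0.2691 0.1874] jaw -111.2 j6 28.1 j1 40.8 open 0.0571 F [ 1.  -0.7  0.3]
shift [ 67.4 -22.8  -1. ] turn [ 1.778e+02 -2.000e-01 -1.000e-01] [-2.2  0.1 -0.1]
```

Request:
{"name": "carry_out", "arguments": {"series": [[[10, -10, 0, -1, 0, 0], [30, -18, -1, -2, 0, 0], [52, -22, -1, -2, 0, 0], [67, -23, -1, -2, 0, 0], [67, -23, -1, -2, 0, 0], [67, -23, -1, -2, 0, 0]]]}}

```text
clock: 18.82
tool_pos: [0.6161, 0.2872, 0.1227]
orientation: [-141.8, 90.0, 18.7]
force: [0.7, -0.2, -0.3]
opening: 0.0571
```

```bash
python3 mv.py .615 .290 .032 71; python3 - <<'E'
from h import *
s=snapshot('wrist');crop(s,'w10',150,80,420,280,2.9)
print(proj(s,get_obs()['tool_pos']-[0,0,0.07]))
E
```

```text
clk 18.82 pos [0.6161 0.2872 0.1227] jaw -109.5 j6 29.1 j1 41.4 open 0.0571 F [ 0.7 -0.2 -0.3]
shift [90.7 -2.3  2. ] turn [1.795e+02 0.000e+00 1.000e-01] [-0.5 -0.   0. ]
[[277.48810603 217.67708621]]
```

View pics/w10.png

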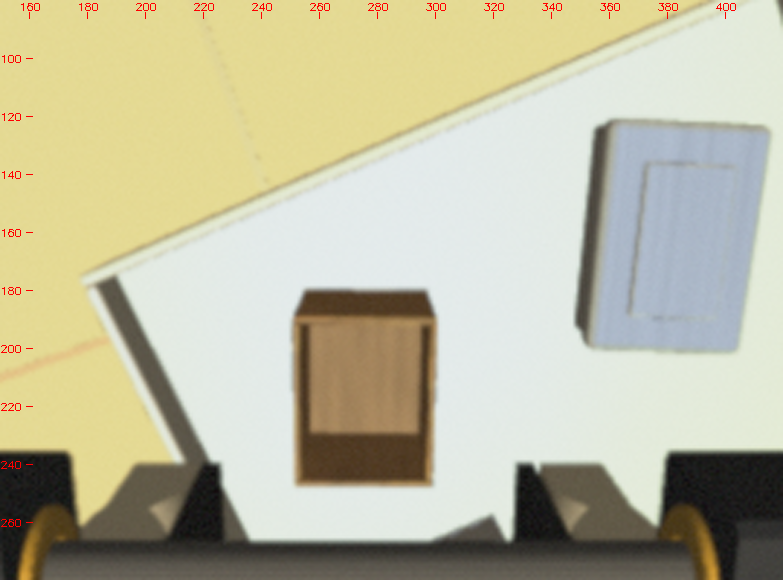

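Request:
{"name": "carry_out", "arguments": {"series": [[[10, -1, 0, 0, 0, 0], [35, -1, 0, 0, 0, 0], [62, -1, 0, 0, 0, 0], [82, -1, 0, 0, 0, 0], [90, -1, 0, 0, 0, 0], [90, -1, 0, 0, 0, 0]]]}}

```text
clock: 19.62
tool_pos: [0.6159, 0.2883, 0.0318]
orientation: [67.6, 90.0, -131.9]
force: [1.1, -0.4, -0.6]
opening: 0.0571
```

Request:
{"name": "carry_out", "arguments": {"series": [[[0, 0, 0, 0, 0, 0], [0, 0, 0, 0, 0, 0], [0, 0, 0, 0, 0, 0], [0, 0, 0, 0, 0, 0], [0, 0, 0, 0, 0, 0]]], "hand": 1}}

```text
clock: 20.25
tool_pos: [0.6164, 0.2887, 0.033]
orientation: [-128.6, 89.9, 32.0]
force: [-1.1, 0.3, 5.7]
opening: 0.0396
```

Request:
{"name": "carry_out", "arguments": {"series": [[[-10, 0, 0, 0, 0, 0], [-35, 0, 0, 0, 0, 0], [-75, 0, 0, 0, 0, 0], [-115, 0, 0, 0, 0, 0], [-145, 0, 0, 0, 0, 0], [-155, 0, 0, 0, 0, 0], [-155, 0, 0, 0, 0, 0]]]}}

```text
clock: 21.12
tool_pos: [0.616, 0.2885, 0.1873]
orientation: [-97.1, 90.0, 63.4]
force: [0.2, -0.5, 0.2]
opening: 0.0398
```

```bash
python3 mv.py .463 -.275 .187 16.5; python3 w.py w11
```

```text
clk 21.12 pos [0.616  0.2885 0.1873] jaw -109.5 j6 29.1 j1 41.5 open 0.0398 F [ 0.2 -0.5  0.2]
shift [-1.000e-01  5.822e+02 -4.350e+01] turn [-126.   -0.    0.] [54.  0.  0.]
```

View pics/w11.png

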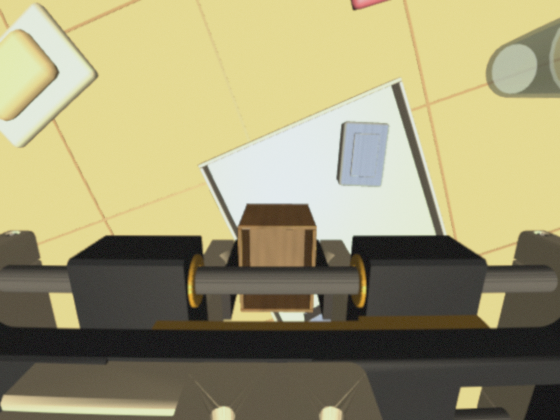

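CartB is held. I'll carry it over in two calls.

Request:
{"name": "carry_out", "arguments": {"series": [[[0, 10, -1, 1, 0, 0], [0, 40, -3, 4, 0, 0], [0, 95, -7, 9, 0, 0], [0, 150, -11, 14, 0, 0], [0, 210, -16, 20, 0, 0], [0, 270, -20, 26, 0, 0], [0, 330, -25, 31, 0, 0], [0, 390, -29, 37, 0, 0], [0, 450, -34, 43, 0, 0], [0, 505, -38, 48, 0, 0]]]}}

```text
clock: 22.42
tool_pos: [0.4818, -0.2024, 0.1863]
orientation: [64.8, 89.9, 177.2]
force: [1.3, -0.3, -0.0]
opening: 0.0397
```

```bash
python3 mv.py .463 -.275 .187 16.5; python3 - <<'E'
from h import *
s=snapshot('scene')
for p,z in[((161.5,281),.004),((150.5,247.5),.049),((171,264),.049),((142,265.5),.049)]:
    q=at(s,p,z)[:2]-[.494,-.2315]; a=np.radians(16.5); print(np.round([q@[np.cos(a),np.sin(a)],q@[-np.sin(a),np.cos(a)]],3))
E
```

```text
clk 22.43 pos [ 0.4818 -0.2024  0.1863] jaw -157.7 j6 23.6 j1 -1.3 open 0.0397 F [ 1.3 -0.3 -0. ]
shift [ -0.7  45.  -60. ] turn [-1.742e+02  1.000e-01  0.000e+00] [ 5.8  0.  -0.1]
[-0.017  0.01 ]
[-0.059  0.055]
[0.004 0.031]
[-0.053  0.006]
```

Request:
{"name": "carry_out", "arguments": {"series": [[[0, 15, -20, 2, 0, 0], [0, 35, -46, 4, 0, 0], [0, 45, -59, 6, 0, 0], [20, 45, -60, 6, 0, 0], [50, 45, -60, 6, 0, 0], [80, 45, -60, 6, 0, 0], [102, 45, -60, 6, 0, 0], [110, 45, -60, 6, 0, 0], [110, 45, -60, 6, 0, 0]]]}}

```text
clock: 23.6
tool_pos: [0.4648, -0.273, 0.0767]
orientation: [67.1, 89.9, 173.6]
force: [-0.4, 0.3, 0.2]
opening: 0.0397
```

Request:
{"name": "carry_out", "arguments": {"series": [[[0, 0, 0, 0, 0, 0], [0, 0, 0, 0, 0, 0], [0, 0, 0, 0, 0, 0]]], "hand": -0.3}}

```text
clock: 23.98
tool_pos: [0.4654, -0.2731, 0.0776]
orientation: [-115.2, 89.9, -8.6]
force: [0.3, -0.1, 0.1]
opening: 0.0563
```

Request:
{"name": "carry_out", "arguments": {"series": [[[-10, 0, 0, 0, 0, 0], [-40, 0, 0, 0, 0, 0], [-80, 0, 0, 0, 0, 0], [-105, 0, 0, 0, 0, 0], [-112, 0, 0, 0, 0, 0]]]}}

```text
clock: 24.6
tool_pos: [0.466, -0.2734, 0.1916]
orientation: [-121.2, 89.8, -14.6]
force: [0.3, -0.2, -0.7]
opening: 0.0571
```

```bash
python3 mv.py .515 .284 .187 96.7; python3 - <<'E'
from h import *
s=snapshot('side');crop(s,'s12',240,280,420,405,4.4)
s=snapshot('scene');crop(s,'sc12',80,180,230,330,4)
E
```

```text
clk 24.60 pos [ 0.466  -0.2734  0.1916] jaw -163.4 j6 26.1 j1 -9.6 open 0.0571 F [ 0.3 -0.2 -0.7]
shift [   4.2 -205.7  520.3] turn [99.9  0.1  0.2] [-80.1  -0.2   0.1]
```

View pics/s12.png

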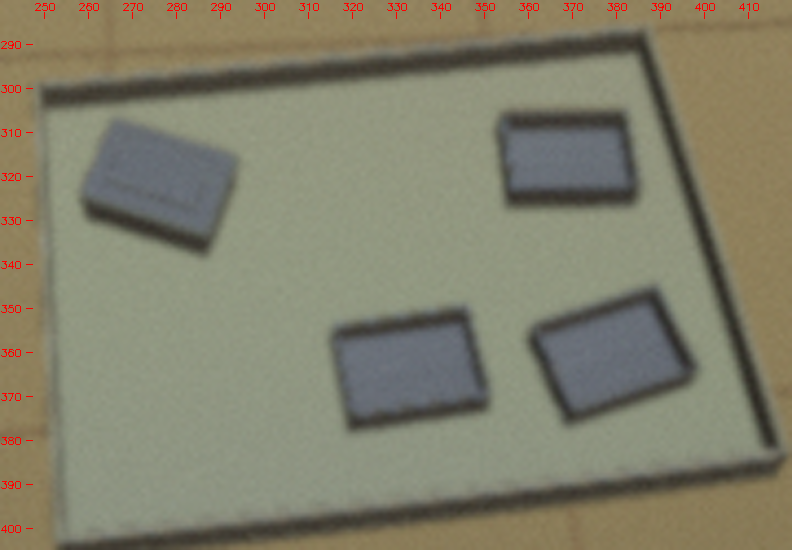

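View pics/sc12.png

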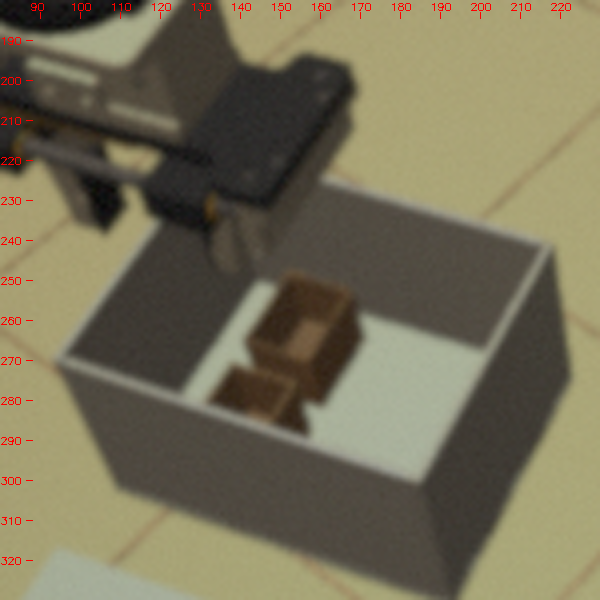

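Both cartons are in the tub. TinB is next; it has not moved.

Request:
{"name": "carry_out", "arguments": {"series": [[[0, -3, 8, -1, 0, 0], [0, -14, 36, -5, 0, 0], [0, -33, 84, -13, 0, 0], [0, -54, 136, -21, 0, 0], [0, -75, 190, -30, 0, 0], [0, -96, 244, -38, 0, 0], [0, -118, 298, -46, 0, 0], [0, -139, 352, -55, 0, 0], [0, -160, 405, -63, 0, 0], [0, -180, 455, -71, 0, 0]]]}}

```text
clock: 25.95
tool_pos: [0.5071, 0.2164, 0.1879]
orientation: [40.5, 89.9, -141.6]
force: [0.6, 0.4, -0.9]
opening: 0.0569
```

```bash
python3 mv.py .515 .284 .11 96.7
```

```text
clk 25.95 pos [0.5071 0.2164 0.1879] jaw -92.1 j6 44.4 j1 43.5 open 0.0569 F [ 0.6  0.4 -0.9]
shift [ 77.8 -67.9  -5.5] turn [ 1.712e+02 -1.000e-01 -1.000e-01] [-8.8  0.1 -0.1]
```

Request:
{"name": "carry_out", "arguments": {"series": [[[5, -25, -2, -3, 0, 0], [20, -50, -4, -6, 0, 0], [45, -64, -5, -9, 0, 0], [68, -68, -5.5, -9, 0, 0], [78, -68, -5.5, -9, 0, 0], [78, -68, -5.5, -9, 0, 0]]]}}

```text
clock: 26.7
tool_pos: [0.5161, 0.2811, 0.11]
orientation: [40.4, 89.9, -133.1]
force: [-0.3, -1.0, 0.7]
opening: 0.0568
```

```bash
python3 mv.py .515 .284 .009 96.7; python3 - <<'E'
from h import *
s=snapshot('wrist');crop(s,'w13',150,80,420,280,2.9)
print(proj(s,get_obs()['tool_pos']-[0,0,0.086]))
E
```

```text
clk 26.70 pos [0.5161 0.2811 0.11  ] jaw -83.5 j6 48.9 j1 47.6 open 0.0568 F [-0.3 -1.   0.7]
shift [101.   -3.1   0.6] turn [ 1.798e+02 -1.000e-01 -2.000e-01] [-0.2  0.1 -0.1]
[[277.16894684 211.97560419]]
```

View pics/w13.png

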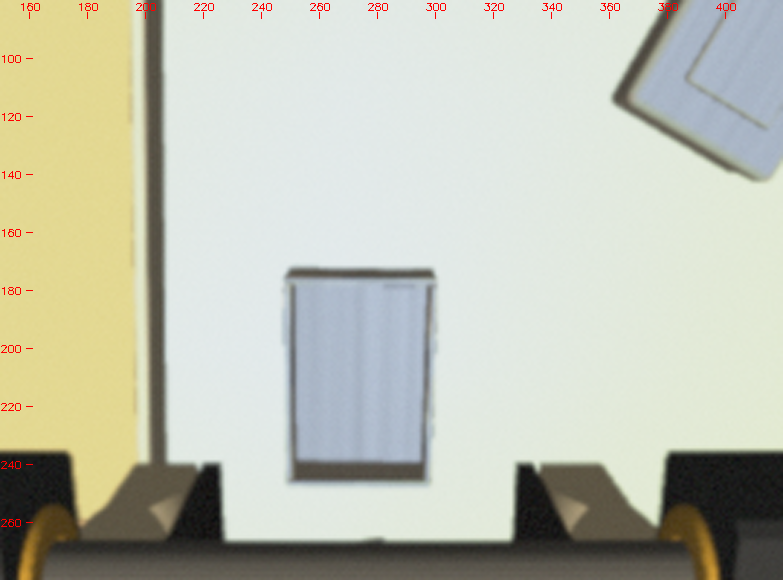

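Request:
{"name": "carry_out", "arguments": {"series": [[[10, -3, 0.5, 0, 0, 0], [35, -3, 0.5, 0, 0, 0], [65, -3, 0.5, 0, 0, 0], [88, -3, 0.5, 0, 0, 0], [98, -3, 0.5, 0, 0, 0], [101, -3, 0.5, 0, 0, 0], [101, -3, 0.5, 0, 0, 0]]]}}

```text
clock: 27.62
tool_pos: [0.516, 0.2854, 0.0107]
orientation: [-145.7, 89.9, 40.9]
force: [1.0, 0.0, 0.8]
opening: 0.0569
```

Request:
{"name": "carry_out", "arguments": {"series": [[[0, 0, 0, 0, 0, 0], [0, 0, 0, 0, 0, 0], [0, 0, 0, 0, 0, 0], [0, 0, 0, 0, 0, 0], [0, 0, 0, 0, 0, 0]]], "hand": 1}}

```text
clock: 28.25
tool_pos: [0.516, 0.2853, 0.0108]
orientation: [-149.1, 89.9, 37.5]
force: [-1.2, 0.1, 6.0]
opening: 0.0436
```

Request:
{"name": "carry_out", "arguments": {"series": [[[-10, 0, 0, 0, 0, 0], [-35, 0, 0, 0, 0, 0], [-75, 0, 0, 0, 0, 0], [-115, 0, 0, 0, 0, 0], [-155, 0, 0, 0, 0, 0], [-175, 0, 0, 0, 0, 0], [-175, 0, 0, 0, 0, 0]]]}}

```text
clock: 29.12
tool_pos: [0.5163, 0.2856, 0.1873]
orientation: [-141.4, 89.8, 45.2]
force: [-0.6, -0.1, -1.7]
opening: 0.0436
```

```bash
python3 mv.py .532 -.220 .187 16.5; python3 w.py w14
```

```text
clk 29.12 pos [0.5163 0.2856 0.1873] jaw -83.5 j6 48.6 j1 47.9 open 0.0436 F [-0.6 -0.1 -1.7]
shift [ -1.1 504.1  42.1] turn [-100.    -0.2   -0. ] [80.  -0.   0.2]
```

View pics/w14.png

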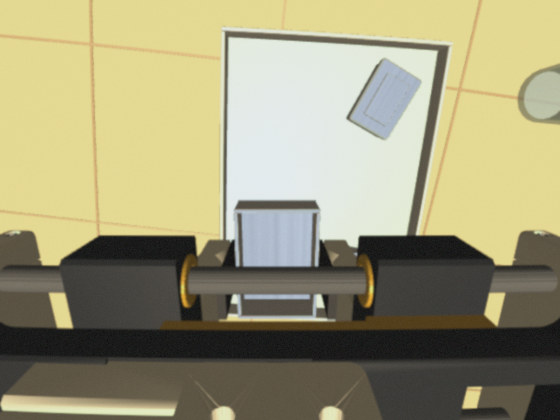

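Request:
{"name": "carry_out", "arguments": {"series": [[[0, 8, 1, 2, 0, 0], [0, 35, 3, 6, 0, 0], [0, 82, 7, 13, 0, 0], [0, 132, 11, 21, 0, 0], [0, 185, 16, 30, 0, 0], [0, 238, 20, 38, 0, 0], [0, 292, 25, 46, 0, 0], [0, 346, 29, 55, 0, 0], [0, 400, 34, 64, 0, 0], [0, 450, 38, 72, 0, 0]]]}}

```text
clock: 30.42
tool_pos: [0.5276, -0.1693, 0.1844]
orientation: [65.5, 89.9, 179.6]
force: [0.4, -0.0, -0.7]
opening: 0.0436
```

```bash
python3 mv.py .532 -.220 .075 16.5
```

```text
clk 30.43 pos [ 0.5276 -0.1693  0.1844] jaw -155.9 j6 21.6 j1 2.5 open 0.0436 F [ 0.4 -0.  -0.7]
shift [109.4  16.5 -48.2] turn [-1.724e+02  1.000e-01  0.000e+00] [ 7.6  0.  -0.1]
```

Request:
{"name": "carry_out", "arguments": {"series": [[[0, 8, -22, 3, 0, 0], [0, 15, -42, 6, 0, 0], [2, 16.5, -48, 7.6, 0, 0], [20, 16.5, -48, 7.6, 0, 0], [50, 16.5, -48, 7.6, 0, 0], [82, 16.5, -48, 7.6, 0, 0], [102, 16.5, -48, 7.6, 0, 0], [109, 16.5, -48, 7.6, 0, 0], [109, 16.5, -48, 7.6, 0, 0]]]}}

```text
clock: 31.55
tool_pos: [0.5338, -0.2169, 0.0759]
orientation: [77.0, 90.0, -176.0]
force: [0.1, -0.2, -0.2]
opening: 0.0439
```

Request:
{"name": "carry_out", "arguments": {"series": [[[0, 0, 0, 0, 0, 0], [0, 0, 0, 0, 0, 0], [0, 0, 0, 0, 0, 0]]], "hand": -0.3}}

```text
clock: 31.92
tool_pos: [0.5344, -0.2169, 0.0767]
orientation: [-110.9, 89.9, -4.0]
force: [-0.4, -0.2, 0.0]
opening: 0.0565
```

Request:
{"name": "carry_out", "arguments": {"series": [[[-10, 0, 0, 0, 0, 0], [-40, 0, 0, 0, 0, 0], [-80, 0, 0, 0, 0, 0], [-105, 0, 0, 0, 0, 0], [-112, 0, 0, 0, 0, 0]]]}}

```text
clock: 32.55
tool_pos: [0.5351, -0.2171, 0.1907]
orientation: [-114.5, 89.8, -7.6]
force: [0.0, -0.0, -0.6]
opening: 0.0567
```

```bash
python3 mv.py .421 .284 .187 107.5; python3 - <<'E'
from h import *
s=snapshot('side');crop(s,'s15',240,280,420,405,4.4)
s=snapshot('scene');crop(s,'sc15',80,180,230,330,4)
E
```

```text
clk 32.55 pos [ 0.5351 -0.2171  0.1907] jaw -163.0 j6 19.6 j1 -2.7 open 0.0567 F [ 0.  -0.  -0.6]
shift [  3.  -37.  512.6] turn [89.5  0.1  0.2] [-90.5  -0.2   0.1]
```

View pics/s15.png

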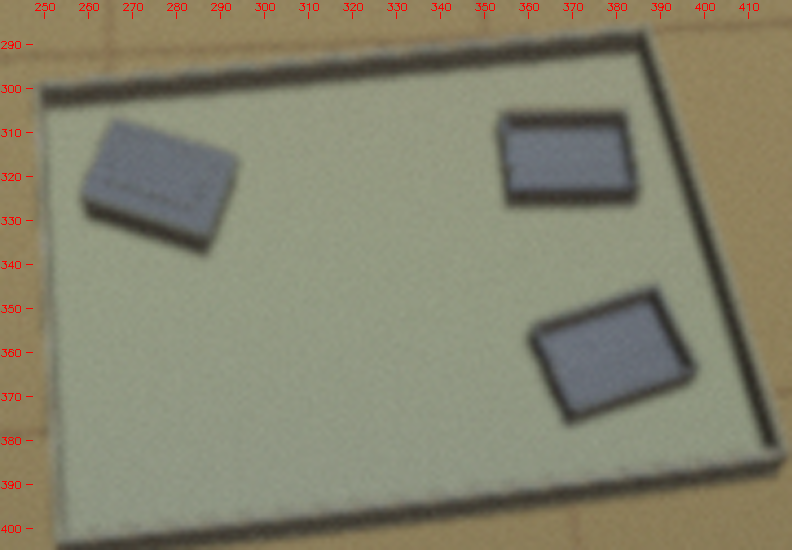

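View pics/sc15.png

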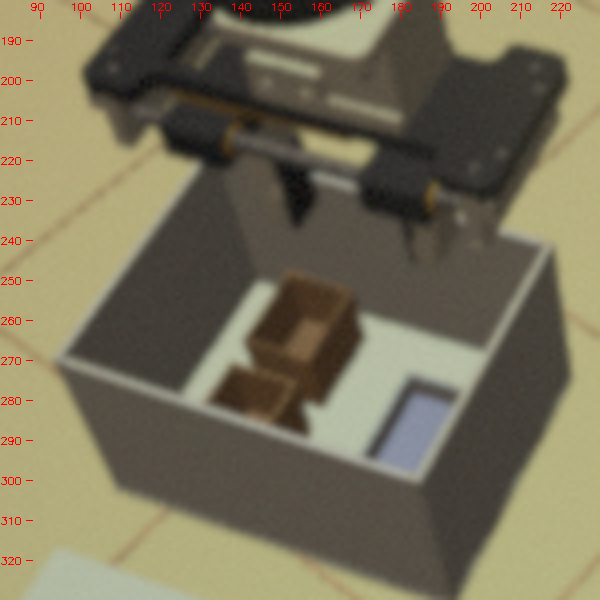

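TinB is in. TinC is next and has not moved.

Request:
{"name": "carry_out", "arguments": {"series": [[[0, -1, 8, -1, 0, 0], [0, -3, 35, -6, 0, 0], [0, -6, 82, -14, 0, 0], [0, -10, 132, -23, 0, 0], [0, -14, 185, -33, 0, 0], [0, -18, 240, -42, 0, 0], [0, -22, 295, -52, 0, 0], [0, -26, 350, -62, 0, 0], [0, -30, 405, -72, 0, 0], [0, -34, 455, -81, 0, 0]]]}}

```text
clock: 33.9
tool_pos: [0.4326, 0.2299, 0.1872]
orientation: [36.7, 89.9, -135.0]
force: [1.5, -0.3, -0.3]
opening: 0.0571
```

```bash
python3 mv.py .422 .284 .11 107.4
```

```text
clk 33.90 pos [0.4326 0.2299 0.1872] jaw -81.7 j6 47.3 j1 51.0 open 0.0571 F [ 1.5 -0.3 -0.3]
shift [ 77.1 -55.2   2.5] turn [ 1.709e+02 -1.000e-01 -1.000e-01] [-9.1  0.1 -0. ]
```

Request:
{"name": "carry_out", "arguments": {"series": [[[5, -20, 1, -3, 0, 0], [20, -42, 2, -6, 0, 0], [45, -53, 2.5, -9, 0, 0], [68, -55, 2.5, -9, 0, 0], [77, -55, 2.5, -9, 0, 0], [77, -55, 2.5, -9, 0, 0]]]}}

```text
clock: 34.65
tool_pos: [0.4238, 0.2815, 0.1102]
orientation: [39.0, 89.9, -124.1]
force: [0.6, -1.0, 0.4]
opening: 0.0572
```

```bash
python3 mv.py .422 .284 .010 107.4; python3 - <<'E'
from h import *
s=snapshot('wrist');crop(s,'w16',150,80,420,280,2.9)
print(proj(s,get_obs()['tool_pos']-[0,0,0.086]))
E
```

```text
clk 34.65 pos [0.4238 0.2815 0.1102] jaw -73.1 j6 51.2 j1 55.7 open 0.0572 F [ 0.6 -1.   0.4]
shift [100.2  -3.    0.8] turn [ 1.795e+02 -1.000e-01 -2.000e-01] [-0.5  0.1 -0.1]
[[277.1633065  212.19144755]]
```

View pics/w16.png

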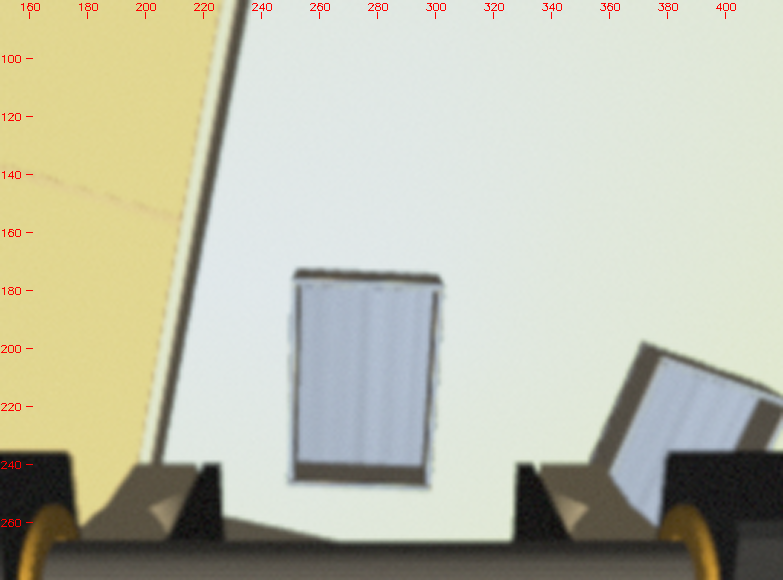

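Request:
{"name": "carry_out", "arguments": {"series": [[[10, -2, 0.5, 0, 0, 0], [35, -2, 0.5, 0, 0, 0], [65, -2, 0.5, 0, 0, 0], [88, -2, 0.5, 0, 0, 0], [97, -2, 0.5, 0, 0, 0], [100, -2, 0.5, 0, 0, 0], [100, -2, 0.5, 0, 0, 0]]]}}

```text
clock: 35.58
tool_pos: [0.4232, 0.2845, 0.0116]
orientation: [-146.7, 89.9, 50.3]
force: [-0.6, 0.5, -0.3]
opening: 0.057
```

Request:
{"name": "carry_out", "arguments": {"series": [[[0, 0, 0, 0, 0, 0], [0, 0, 0, 0, 0, 0], [0, 0, 0, 0, 0, 0], [0, 0, 0, 0, 0, 0], [0, 0, 0, 0, 0, 0]]], "hand": 1}}

```text
clock: 36.2
tool_pos: [0.4232, 0.2845, 0.0117]
orientation: [-150.3, 89.9, 46.6]
force: [-1.7, -0.9, 5.2]
opening: 0.044
```

Request:
{"name": "carry_out", "arguments": {"series": [[[-10, 0, 0, 0, 0, 0], [-35, 0, 0, 0, 0, 0], [-75, 0, 0, 0, 0, 0], [-115, 0, 0, 0, 0, 0], [-155, 0, 0, 0, 0, 0], [-175, 0, 0, 0, 0, 0], [-175, 0, 0, 0, 0, 0]]]}}

```text
clock: 37.08
tool_pos: [0.4234, 0.2848, 0.1881]
orientation: [-143.0, 89.8, 54.0]
force: [0.5, 0.8, -1.6]
opening: 0.0438
```

```bash
python3 mv.py .526 -.205 .187 16.5; python3 w.py w17
```

```text
clk 37.08 pos [0.4234 0.2848 0.1881] jaw -73.0 j6 50.9 j1 56.0 open 0.0438 F [ 0.5  0.8 -1.6]
shift [-2.000e-01  4.984e+02  4.470e+01] turn [-89.5  -0.2  -0. ] [90.5 -0.   0.2]
```

View pics/w17.png

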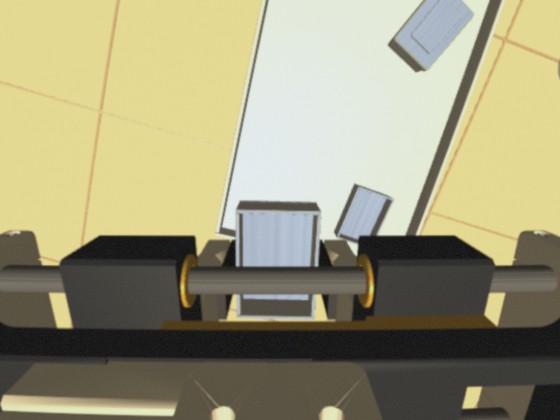

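Request:
{"name": "carry_out", "arguments": {"series": [[[0, 8, 1, 1, 0, 0], [0, 34, 3, 6, 0, 0], [0, 78, 7, 14, 0, 0], [0, 128, 11, 23, 0, 0], [0, 180, 16, 32, 0, 0], [0, 232, 20, 42, 0, 0], [0, 284, 25, 52, 0, 0], [0, 338, 30, 61, 0, 0], [0, 392, 35, 71, 0, 0], [0, 446, 40, 81, 0, 0]]]}}

```text
clock: 38.38
tool_pos: [0.5139, -0.1563, 0.1849]
orientation: [64.9, 89.9, -179.5]
force: [0.5, 0.3, -0.3]
opening: 0.0438
```

```bash
python3 mv.py .526 -.205 .08 16.5
```

```text
clk 38.38 pos [ 0.5139 -0.1563  0.1849] jaw -154.4 j6 21.6 j1 4.0 open 0.0438 F [ 0.5  0.3 -0.3]
shift [104.9   9.9 -49.2] turn [-1.709e+02  2.000e-01  1.000e-01] [ 9.1  0.  -0.1]
```

Request:
{"name": "carry_out", "arguments": {"series": [[[0, 5, -22, 4, 0, 0], [0, 9, -42, 7, 0, 0], [2, 10, -49, 9, 0, 0], [20, 10, -49, 9, 0, 0], [50, 10, -49, 9, 0, 0], [80, 10, -49, 9, 0, 0], [98, 10, -49, 9, 0, 0], [105, 10, -49, 9, 0, 0], [105, 10, -49, 9, 0, 0]]]}}

```text
clock: 39.5
tool_pos: [0.5267, -0.2024, 0.0807]
orientation: [73.2, 89.9, -179.8]
force: [-0.0, -0.6, 0.1]
opening: 0.0436
```

Request:
{"name": "carry_out", "arguments": {"series": [[[0, 0, 0, 0, 0, 0], [0, 0, 0, 0, 0, 0], [0, 0, 0, 0, 0, 0]]], "hand": -0.3}}

```text
clock: 39.88
tool_pos: [0.5273, -0.2026, 0.0816]
orientation: [-109.0, 89.9, -2.0]
force: [0.3, -0.0, 0.3]
opening: 0.0565
```

Request:
{"name": "carry_out", "arguments": {"series": [[[-10, 0, 0, 0, 0, 0], [-40, 0, 0, 0, 0, 0], [-80, 0, 0, 0, 0, 0], [-105, 0, 0, 0, 0, 0], [-110, 0, 0, 0, 0, 0]]]}}

```text
clock: 40.5
tool_pos: [0.5282, -0.2028, 0.1938]
orientation: [-113.6, 89.7, -6.6]
force: [-0.4, -0.3, -0.2]
opening: 0.057
```

```bash
python3 mv.py .423 .185 .187 88.5; python3 - <<'E'
from h import *
s=snapshot('side');crop(s,'s18',240,280,420,405,4.4)
s=snapshot('scene');crop(s,'sc18',80,180,230,330,4)
E
```

```text
clk 40.50 pos [ 0.5282 -0.2028  0.1938] jaw -163.0 j6 18.1 j1 -1.2 open 0.057 F [-0.4 -0.3 -0.2]
shift [  6.2 -12.5 401.6] turn [1.085e+02 1.000e-01 3.000e-01] [-71.5  -0.2   0.1]
```

View pics/s18.png

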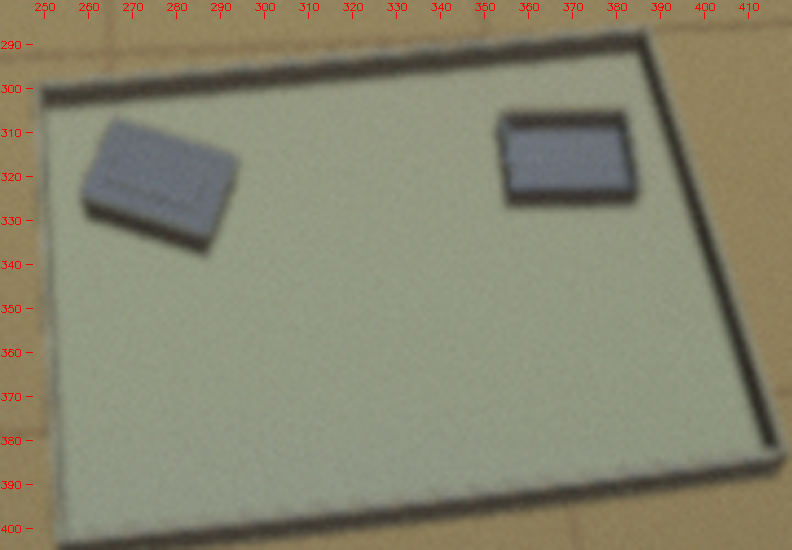

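View pics/sc18.png

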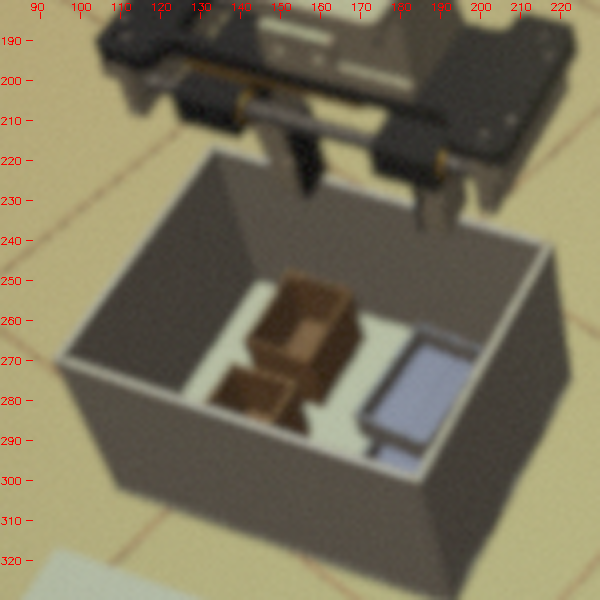

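The last one is tinA.

Request:
{"name": "carry_out", "arguments": {"series": [[[1, 0, 8, -1, 0, 0], [2, -1, 30, -5, 0, 0], [3, -2, 68, -12, 0, 0], [4, -4, 110, -20, 0, 0], [5, -5, 155, -28, 0, 0], [6, -6, 200, -36, 0, 0], [6, -8, 248, -44, 0, 0], [6, -9, 296, -52, 0, 0], [6, -10, 344, -61, 0, 0], [6, -12, 385, -69, 0, 0]]]}}

```text
clock: 41.85
tool_pos: [0.4249, 0.1705, 0.1842]
orientation: [43.1, 89.9, -140.6]
force: [-0.6, 0.0, 0.0]
opening: 0.0569
```

```bash
python3 mv.py .423 .185 .11 88.5
```

```text
clk 41.85 pos [0.4249 0.1705 0.1842] jaw -93.7 j6 39.7 j1 46.6 open 0.0569 F [-0.6  0.   0. ]
shift [ 74.2 -14.4   2.7] turn [ 1.778e+02 -1.000e-01 -1.000e-01] [-2.2  0.1 -0.1]
```

Request:
{"name": "carry_out", "arguments": {"series": [[[8, -8, 1, -1, 0, 0], [28, -14, 2.5, -2, 0, 0], [52, -14, 2.5, -2, 0, 0], [68, -14, 2.5, -2, 0, 0], [74, -14, 2.5, -2, 0, 0], [74, -14, 2.5, -2, 0, 0]]]}}

```text
clock: 42.6
tool_pos: [0.4245, 0.1828, 0.1106]
orientation: [50.5, 89.9, -131.5]
force: [0.7, 0.2, 0.2]
opening: 0.057
```

```bash
python3 mv.py .423 .185 .011 88.5; python3 - <<'E'
from h import *
s=snapshot('wrist');crop(s,'w19',150,80,420,280,2.9)
o=get_obs(); print(proj(s,o['tool_pos']-[0,0,0.086]))
j=R(o['orientation'])[:,1]
for k in(-1,1):
  print(k,[np.round(proj(s,np.r_[(o['tool_pos']+k*d*j)[:2],.028])[0]) for d in(.0285,.050)])
E
```

```text
clk 42.60 pos [0.4245 0.1828 0.1106] jaw -92.1 j6 40.1 j1 47.8 open 0.057 F [0.7 0.2 0.2]
shift [99.6 -2.3  1.5] turn [ 1.794e+02 -1.000e-01 -1.000e-01] [-0.6  0.1 -0.1]
[[277.20164725 211.99198405]]
-1 [array([243., 213.]), array([218., 213.])]
1 [array([311., 213.]), array([337., 213.])]
```

View pics/w19.png

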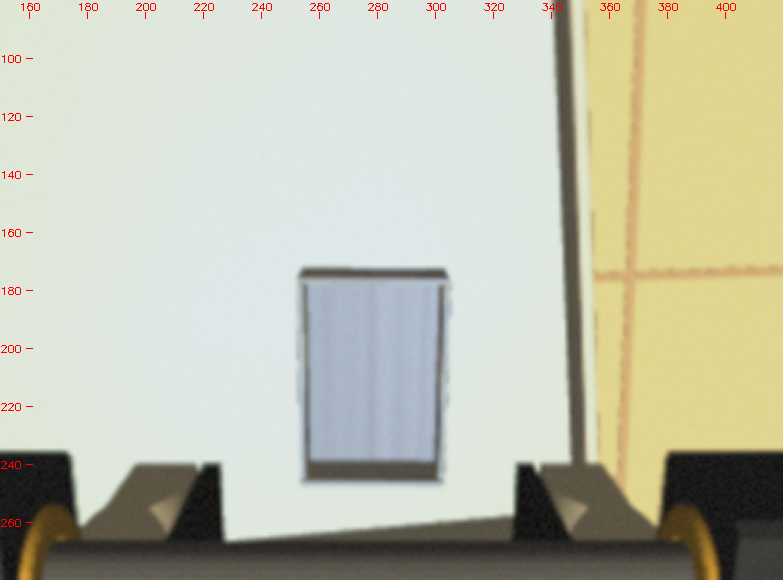

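Request:
{"name": "carry_out", "arguments": {"series": [[[10, -1, 1, 0, 0, 0], [35, -1, 1, 0, 0, 0], [65, -1, 1, 0, 0, 0], [88, -1, 1, 0, 0, 0], [96, -1, 1, 0, 0, 0], [99, -1, 1, 0, 0, 0], [99, -1, 1, 0, 0, 0]]]}}

```text
clock: 43.52
tool_pos: [0.4242, 0.1847, 0.0126]
orientation: [-134.4, 89.9, 43.5]
force: [0.1, -0.6, -0.7]
opening: 0.0574
```

Request:
{"name": "carry_out", "arguments": {"series": [[[0, 0, 0, 0, 0, 0], [0, 0, 0, 0, 0, 0], [0, 0, 0, 0, 0, 0], [0, 0, 0, 0, 0, 0], [0, 0, 0, 0, 0, 0]]], "hand": 1}}

```text
clock: 44.15
tool_pos: [0.4242, 0.1846, 0.0126]
orientation: [-137.9, 89.9, 40.1]
force: [-1.4, -0.6, 6.4]
opening: 0.0434
```

Request:
{"name": "carry_out", "arguments": {"series": [[[-10, 0, 0, 0, 0, 0], [-35, 0, 0, 0, 0, 0], [-75, 0, 0, 0, 0, 0], [-115, 0, 0, 0, 0, 0], [-155, 0, 0, 0, 0, 0], [-175, 0, 0, 0, 0, 0], [-175, 0, 0, 0, 0, 0]]]}}

```text
clock: 45.02
tool_pos: [0.4245, 0.1849, 0.1892]
orientation: [-132.2, 89.8, 45.7]
force: [0.4, 0.0, -1.1]
opening: 0.0438
```

```bash
python3 mv.py .540 -.235 .187 16.5; python3 w.py w20
```

```text
clk 45.02 pos [0.4245 0.1849 0.1892] jaw -92.0 j6 39.9 j1 48.0 open 0.0438 F [ 0.4  0.  -1.1]
shift [   1.3  415.6 -130.4] turn [-108.5   -0.3   -0. ] [71.5 -0.   0.3]
```

View pics/w20.png

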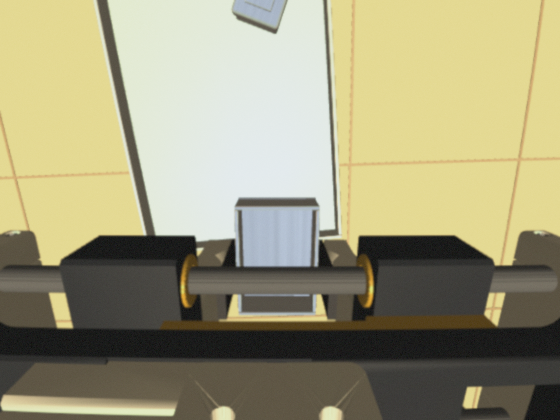

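Request:
{"name": "carry_out", "arguments": {"series": [[[0, 7, -2, 1, 0, 0], [0, 30, -10, 5, 0, 0], [0, 68, -22, 12, 0, 0], [0, 110, -35, 19, 0, 0], [0, 154, -49, 27, 0, 0], [0, 198, -63, 34, 0, 0], [0, 244, -77, 42, 0, 0], [0, 290, -91, 50, 0, 0], [0, 336, -105, 58, 0, 0], [0, 380, -119, 66, 0, 0]]]}}

```text
clock: 46.32
tool_pos: [0.5285, -0.2017, 0.1857]
orientation: [65.1, 89.9, 176.7]
force: [0.8, 1.6, 0.2]
opening: 0.0434
```

```bash
python3 mv.py .533 -.240 .085 16.5
```

```text
clk 46.33 pos [ 0.5285 -0.2017  0.1857] jaw -158.4 j6 22.7 j1 -1.1 open 0.0434 F [0.8 1.6 0.2]
shift [100.7   9.7 -37.3] turn [-1.749e+02  2.000e-01  1.000e-01] [ 5.1  0.1 -0.1]
```

Request:
{"name": "carry_out", "arguments": {"series": [[[0, 5, -18, 2, 0, 0], [0, 9, -33, 4, 0, 0], [2, 10, -37, 5, 0, 0], [20, 10, -37, 5, 0, 0], [50, 10, -37, 5, 0, 0], [80, 10, -37, 5, 0, 0], [95, 10, -37, 5, 0, 0], [101, 10, -37, 5, 0, 0], [101, 10, -37, 5, 0, 0]]]}}

```text
clock: 47.45
tool_pos: [0.5341, -0.2376, 0.0865]
orientation: [-131.6, 90.0, -24.6]
force: [-0.5, -0.5, -0.5]
opening: 0.0435
```

Request:
{"name": "carry_out", "arguments": {"series": [[[0, 0, 0, 0, 0, 0], [0, 0, 0, 0, 0, 0], [0, 0, 0, 0, 0, 0]]], "hand": -0.3}}

```text
clock: 47.82
tool_pos: [0.5339, -0.2378, 0.0866]
orientation: [-113.8, 90.0, -6.9]
force: [-0.7, 0.7, 0.9]
opening: 0.057
```

Request:
{"name": "carry_out", "arguments": {"series": [[[-10, 0, 0, 0, 0, 0], [-40, 0, 0, 0, 0, 0], [-80, 0, 0, 0, 0, 0], [-115, 0, 0, 0, 0, 0], [-120, 0, 0, 0, 0, 0]]]}}

```text
clock: 48.45
tool_pos: [0.5352, -0.2382, 0.2099]
orientation: [-119.4, 89.7, -12.4]
force: [-0.4, -0.7, -0.0]
opening: 0.057
```

```bash
python3 mv.py .551 -.423 .2 16.5; python3 - <<'E'
from h import *
s=snapshot('side');crop(s,'s21',200,90,420,240,3.6);cv2.imwrite('pics/s21f.png',s['color'][:,:,::-1])
s=snapshot('scene');crop(s,'sc21',10,180,230,400,3.5)
E
```

```text
clk 48.45 pos [ 0.5352 -0.2382  0.2099] jaw -163.0 j6 21.8 j1 -4.8 open 0.057 F [-0.4 -0.7 -0. ]
shift [  10.2   38.9 -181.4] turn [-179.5   -0.5   -0.3] [ 0.5 -0.2  0.3]
```

View pics/s21f.png

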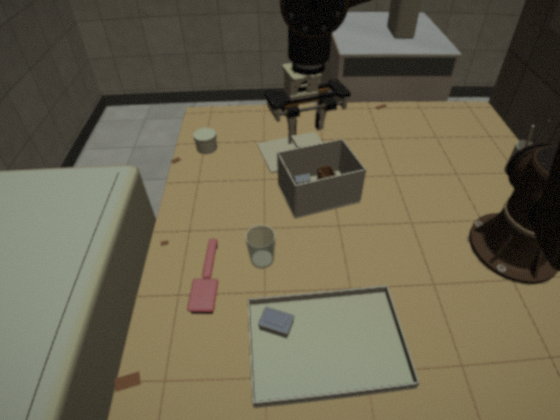

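View pics/sc21.png

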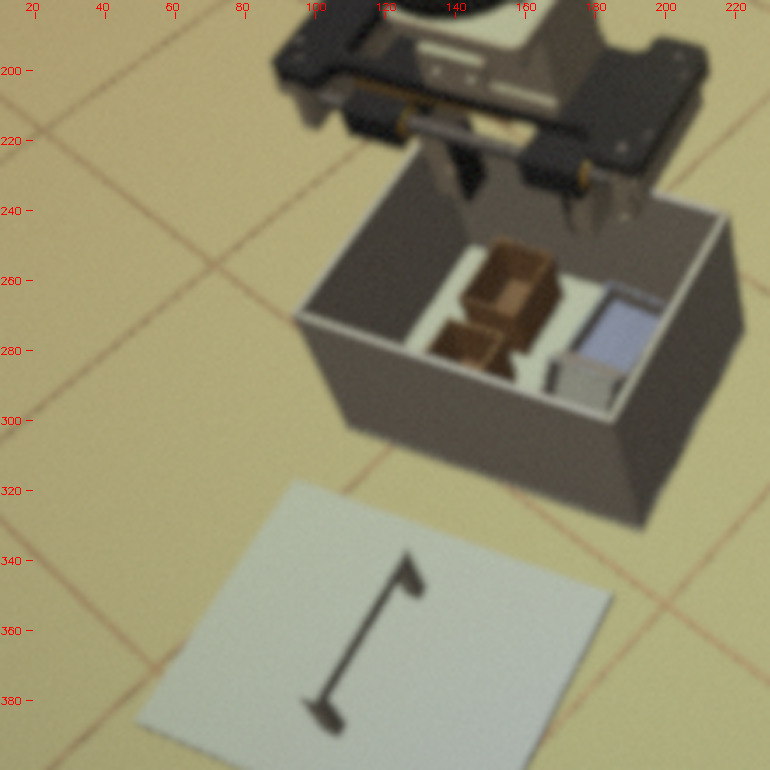

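All five empties are in the tub and only the closed tin is left in the tray. I'll go back for the lid.

Request:
{"name": "carry_out", "arguments": {"series": [[[0, 2, -9, 0, 0, 0], [2, 8, -36, 0, 0, 0], [5, 18, -84, 0, 0, 0], [8, 29, -134, 0, 0, 0], [10, 36, -168, 0.5, 0, 0], [20, 39, -181, 0.5, 0, 0], [50, 39, -181, 0.5, 0, 0], [80, 39, -181, 0.5, 0, 0], [95, 39, -181, 0.5, 0, 0], [95, 39, -181, 0.5, 0, 0]]]}}

```text
clock: 49.8
tool_pos: [0.5485, -0.4217, 0.1095]
orientation: [50.4, 89.8, 156.9]
force: [0.4, 0.5, 1.3]
opening: 0.0573
```

```bash
python3 mv.py .5517 -.4227 .0361 16.5; python3 - <<'E'
from h import *
o=get_obs();s=snapshot('wrist');cv2.imwrite('pics/w22.png',s['color'][:,:,::-1])
print(proj(s,np.r_[o['tool_pos'][:2],.061]))
E
```

```text
clk 49.80 pos [ 0.5485 -0.4217  0.1095] jaw -163.5 j6 37.9 j1 -21.5 open 0.0573 F [0.4 0.5 1.3]
shift [73.4 -3.  -2. ] turn [180.   -0.2  -0.2] [-0.   0.1 -0.1]
[[276.85062406 225.47213222]]
```

View pics/w22.png

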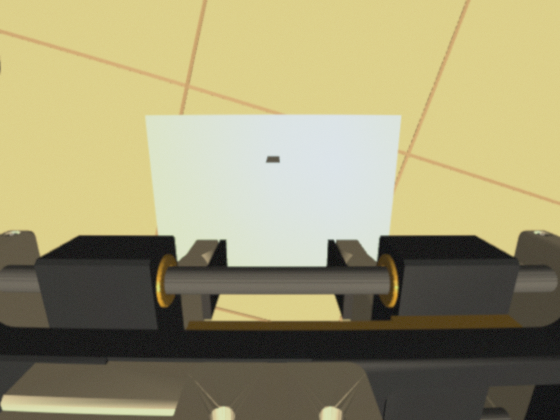

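Request:
{"name": "carry_out", "arguments": {"series": [[[10, -3, -1.5, 0, 0, 0], [32, -3, -1.5, 0, 0, 0], [55, -3, -1.5, 0, 0, 0], [69, -3, -1.5, 0, 0, 0], [72, -3, -1.5, 0, 0, 0], [72, -3, -1.5, 0, 0, 0]]]}}

```text
clock: 50.6
tool_pos: [0.5529, -0.4231, 0.0396]
orientation: [-143.3, 90.0, -36.9]
force: [-0.0, -0.4, 0.7]
opening: 0.0569
```

Request:
{"name": "carry_out", "arguments": {"series": [[[0, 0, 0, 0, 0, 0], [0, 0, 0, 0, 0, 0], [0, 0, 0, 0, 0, 0], [0, 0, 0, 0, 0, 0], [0, 0, 0, 0, 0, 0], [0, 0, 0, 0, 0, 0], [0, 0, 0, 0, 0, 0], [0, 0, 0, 0, 0, 0]]], "hand": 1}}

```text
clock: 51.6
tool_pos: [0.5524, -0.4229, 0.0391]
orientation: [67.6, 90.0, 174.1]
force: [-0.7, 0.3, 0.1]
opening: 0.0098
```

```bash
python3 mv.py .5517 -.4227 .2 16.5
```

```text
clk 51.60 pos [ 0.5524 -0.4229  0.0391] jaw -163.6 j6 37.9 j1 -21.4 open 0.0098 F [-0.7  0.3  0.1]
shift [-160.9    0.6    0.4] turn [179.9  -0.   -0. ] [-0.1  0.  -0. ]
```

Request:
{"name": "carry_out", "arguments": {"series": [[[-8, 0, 0, 0, 0, 0], [-30, 0, 0, 0, 0, 0], [-62, 0, 0, 0, 0, 0], [-95, 0, 0, 0, 0, 0], [-128, 0, 0, 0, 0, 0], [-152, 0, 0, 0, 0, 0], [-163, 0, 0, 0, 0, 0], [-163, 0, 0, 0, 0, 0]]]}}

```text
clock: 52.6
tool_pos: [0.5526, -0.4228, 0.2024]
orientation: [-111.8, 89.9, -5.4]
force: [0.4, 0.5, -3.4]
opening: 0.0098
```

```bash
python3 mv.py .4935 -.2334 .2 16.5; python3 - <<'E'
from h import *
s=snapshot('side');crop(s,'s23',200,30,420,210,3.6)
E
```

```text
clk 52.60 pos [ 0.5526 -0.4228  0.2024] jaw -163.6 j6 37.9 j1 -21.4 open 0.0098 F [ 0.4  0.5 -3.4]
shift [  2.3   3.1 198.4] turn [1.799e+02 1.000e-01 0.000e+00] [-0.1 -0.   0. ]
```

View pics/s23.png

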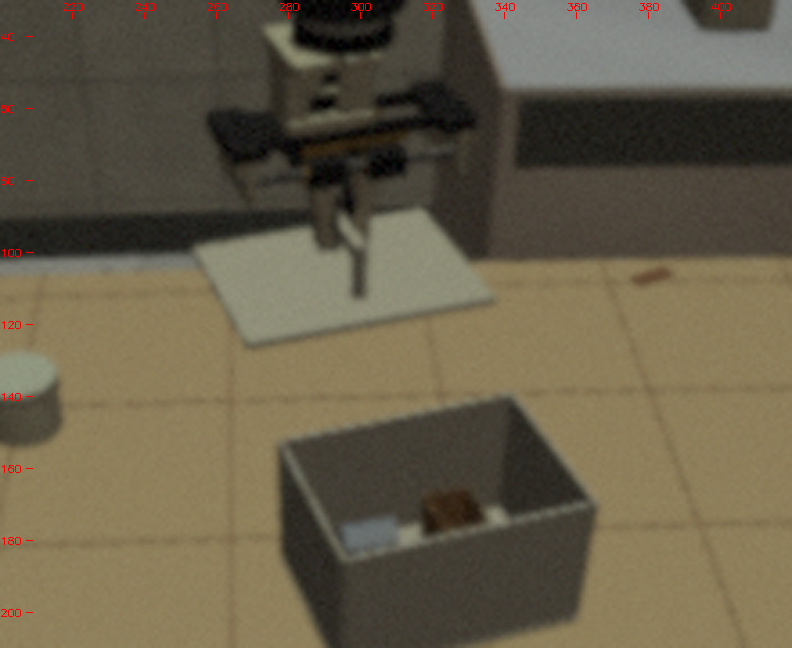

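Request:
{"name": "carry_out", "arguments": {"series": [[[0, 0, 8, 0, 0, 0], [0, 0, 24, 0, 0, 0], [0, 1, 48, 0, 0, 0], [0, 1, 76, 0, 0, 0], [0, 2, 104, 0, 0, 0], [0, 2, 132, 0, 0, 0], [0, 3, 160, 0, 0, 0], [0, 3, 182, 0, 0, 0], [0, 3, 194, 0, 0, 0], [0, 3, 198, 0, 0, 0]]]}}

```text
clock: 53.9
tool_pos: [0.4933, -0.233, 0.2022]
orientation: [-113.7, 90.0, -7.2]
force: [0.8, -0.2, -2.5]
opening: 0.0095
```

Request:
{"name": "carry_out", "arguments": {"series": [[[0, 0, 0, 0, 0, 0], [0, 0, 0, 0, 0, 0], [0, 0, 0, 0, 0, 0]]]}}

```text
clock: 54.28
tool_pos: [0.4935, -0.2342, 0.2018]
orientation: [74.8, 90.0, -178.8]
force: [-0.3, -0.3, -2.5]
opening: 0.0096
```

```bash
python3 mv.py .4936 -.2335 .153 16.5; python3 - <<'E'
from h import *
s=snapshot('side');crop(s,'s24',250,90,390,230,4.2)
s=snapshot('scene');crop(s,'sc24',80,180,240,340,3.7)
E
```

```text
clk 54.27 pos [ 0.4935 -0.2342  0.2018] jaw -163.6 j6 21.2 j1 -4.8 open 0.0096 F [-0.3 -0.3 -2.5]
shift [48.8 -0.3  0.7] turn [179.9  -0.   -0. ] [-0.1  0.  -0. ]
```

View pics/s24.png

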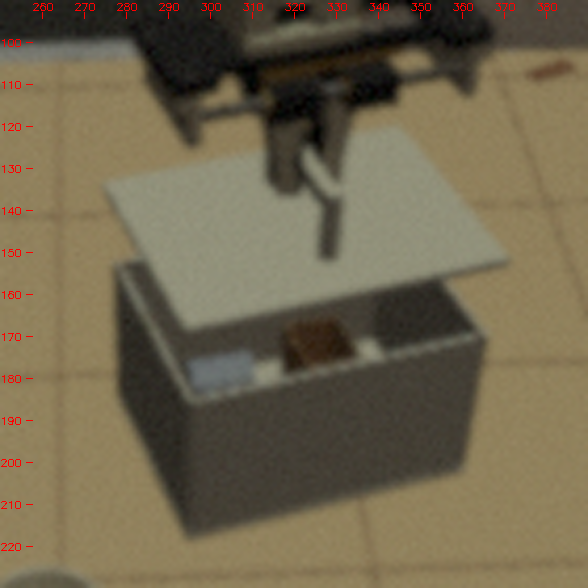

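View pics/sc24.png

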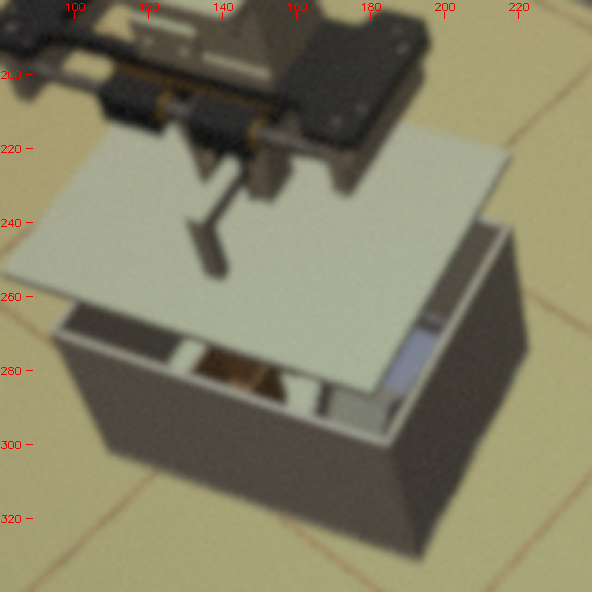

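Request:
{"name": "carry_out", "arguments": {"series": [[[6, 0, 0.5, 0, 0, 0], [16, 0, 0.5, 0, 0, 0], [26, 0, 0.5, 0, 0, 0], [34, 0, 0.5, 0, 0, 0], [40, 0, 0.5, 0, 0, 0], [45, 0, 0.5, 0, 0, 0], [48, 0, 0.5, 0, 0, 0], [50, 0, 0.5, 0, 0, 0], [50, 0, 0.5, 0, 0, 0]]]}}

```text
clock: 55.5
tool_pos: [0.4934, -0.2333, 0.1521]
orientation: [-123.6, 90.0, -17.2]
force: [-0.5, 0.3, -3.3]
opening: 0.0097
```

Request:
{"name": "carry_out", "arguments": {"series": [[[1, 0, 0, 0, 0, 0], [2, 0, 0, 0, 0, 0], [3, 0, 0, 0, 0, 0], [3, 0, 0, 0, 0, 0]]]}}

```text
clock: 56.0
tool_pos: [0.4934, -0.2333, 0.1491]
orientation: [-153.9, 90.0, -47.4]
force: [-0.2, -0.2, -3.2]
opening: 0.0097
```

```bash
python3 mv.py .4936 -.2335 .149 16.5; python3 - <<'E'
from h import *
s=snapshot('side');crop(s,'s25',250,90,390,230,4.2)
E
```

```text
clk 56.00 pos [ 0.4934 -0.2333  0.1491] jaw -163.6 j6 21.2 j1 -4.7 open 0.0097 F [-0.2 -0.2 -3.2]
shift [ 0.1 -0.1 -0.2] turn [179.9   0.    0. ] [-0.1 -0.   0. ]
```

View pics/s25.png

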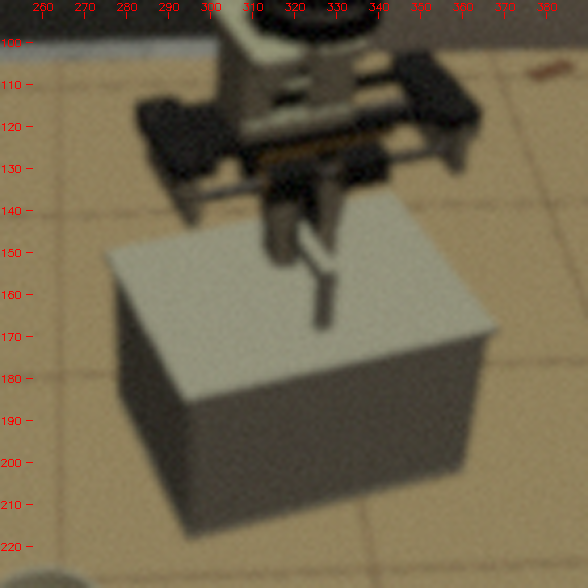

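Request:
{"name": "carry_out", "arguments": {"series": [[[0.7, 0, 0, 0, 0, 0], [1.5, 0, 0, 0, 0, 0], [1.5, 0, 0, 0, 0, 0]]]}}

```text
clock: 56.42
tool_pos: [0.4935, -0.2334, 0.149]
orientation: [-138.0, 89.9, -31.5]
force: [-4.4, 4.1, 9.5]
opening: 0.0097
```

Request:
{"name": "carry_out", "arguments": {"series": [[[0, 0, 0, 0, 0, 0], [0, 0, 0, 0, 0, 0], [0, 0, 0, 0, 0, 0], [0, 0, 0, 0, 0, 0], [0, 0, 0, 0, 0, 0], [0, 0, 0, 0, 0, 0]]], "hand": -0.3}}

```text
clock: 57.18
tool_pos: [0.4934, -0.2333, 0.1475]
orientation: [46.1, 90.0, 152.5]
force: [-0.5, -0.7, 0.8]
opening: 0.0563
```

Request:
{"name": "carry_out", "arguments": {"series": [[[-8, 0, 0, 0, 0, 0], [-25, 0, 0, 0, 0, 0], [-60, 0, 0, 0, 0, 0], [-100, 0, 0, 0, 0, 0], [-140, 0, 0, 0, 0, 0], [-170, 0, 0, 0, 0, 0], [-180, 0, 0, 0, 0, 0], [-180, 0, 0, 0, 0, 0]]]}}

```text
clock: 58.18
tool_pos: [0.4934, -0.2332, 0.3279]
orientation: [-99.2, 89.9, 7.2]
force: [0.1, 0.7, -0.1]
opening: 0.0571
```

```bash
python3 - <<'E'
from h import *
print(get_obs()['tool_pos'],get_obs()['force'])
s=snapshot('side');crop(s,'s26',265,130,375,220,7);cv2.imwrite('pics/s26f.png',s['color'][:,:,::-1])
s=snapshot('scene');crop(s,'sc26',90,210,230,330,5);cv2.imwrite('pics/sc26f.png',s['color'][:,:,::-1])
E
```

```text
[ 0.49343099 -0.23322908  0.32787671] [ 0.09798609  0.65560544 -0.11611739]
```

View pics/s26.png

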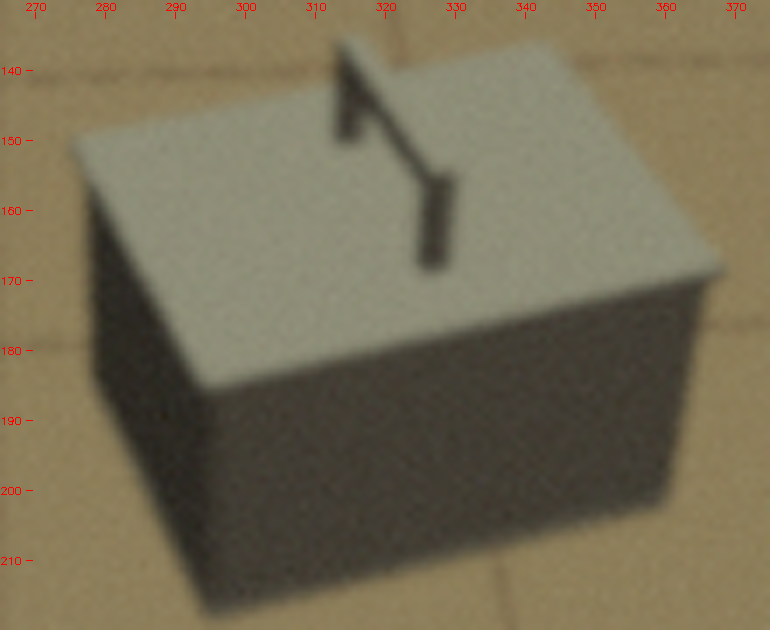

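View pics/sc26.png

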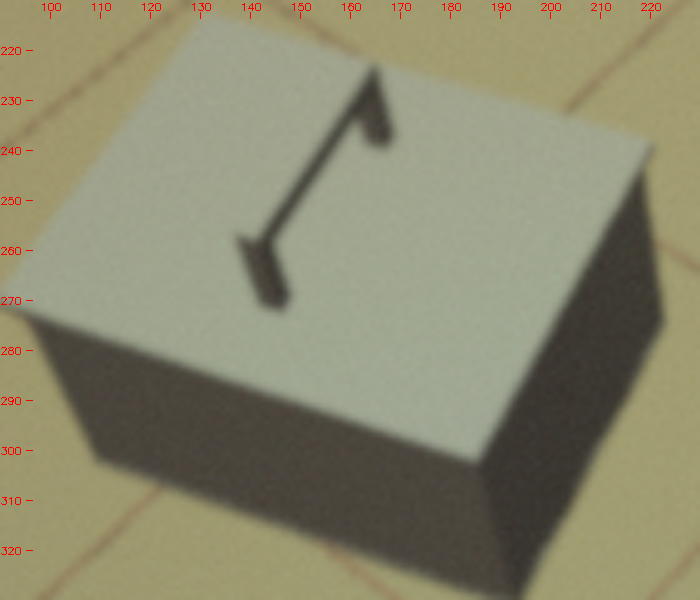

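View pics/s26f.png

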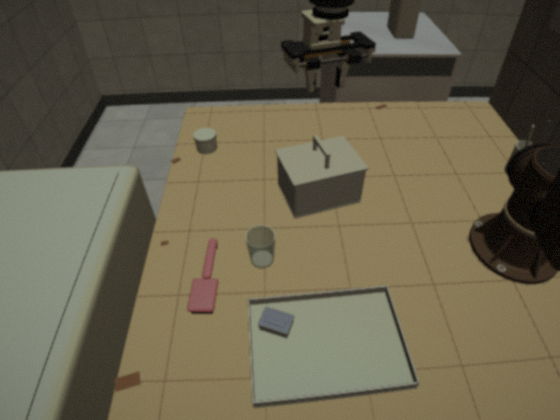

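The lid's corners match the starting closed-tub picture in both views: side (275,150), (367.5,168), (293.5,185.5). The closed tin, tumbler and brush are where they were. I'm handing it in.

```bash
python3 -c "
from plant import close_job
print(close_job())"
```

```text
the job is handed in; nothing more can be done
None
```

The job is done and handed in at about 58 s of the 210 s allowed; no verdict was reported.

I laid the lid flat on the bare ledge on the tub's far side from the tray. Then I put all five empties (two cartons, three tins) in the tub and set the lid back on. One carton was knocked about 3 cm aside early on, so I measured it again before picking it up.

**Last checks:**
- **Lid:** in both fixed views its corners match the starting closed-tub picture to within about a pixel. The contact force came up at the seated height.
- **Empties:** all were seen in the tub, well below the rim, before closing. The third tin landed leaning on another.
- **Closed tin, tumbler and hairbrush:** unchanged in the pictures.
- **Arm:** clear above the tub, touching nothing, with wrist force near zero.

No grip slip was seen and no check failed. The wrist-camera estimate of the tub's position differed by about 3 mm from the fixed-camera one. I seated the lid by returning to the pose where I first picked it up.

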